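# Load the V-rack and reference tile for a sample photograph

### The arm

A 6-joint arm with a two-finger parallel gripper is mounted at the origin on the work surface. World frame = base frame: x ahead of the robot, y to its left, z up, the work surface at z = 0. Lengths are in m, angles in rad, forces in N, time in s.
With the tool pointing down it reaches from about 0.3 to 0.95 m from the base axis. Payload 3.1 kg.
Tool frame: the origin (TCP) lies on the centre line of the jaws, within the pads' length; the fingertips stand 19 mm ahead of it and the grasp point (between the pads) is the TCP (bot.tips_ahead is the distance from the TCP to the fingertips, in m); z points along the fingers, y is the direction in which the jaws open and shut (so a half turn about z gives the same grasp; the last joint's range is limited). The gripper opens to 85 mm and grips with 20 to 120 N. Pads are 22 mm wide; open, the fingers measure 114 mm over their backs; the gripper's body (76 mm by 85 mm) begins 54 mm behind the grasp point. The pads swing forward as they close: fully open they stand 13 mm farther back than shut.
Start: joints at [-1.357, 0.308, 1.634, -0, 1.2, -0.07], TCP at [0.175, -0.6, 0.25] pointing down, gripper open.
Joint ranges: [-3.06, 3.06], [-0.79, 1.96], [0.05, 2.63], [-1.19, 4.34], [0.05, 2.64], [-2.94, 2.94]. Speed limits (rad/s): [2.79, 2.79, 3.14, 3.14, 3.14, 3.14].

### API

Orientations are given as a unit quaternion [x, y, z, w].
In Python, from plant import bot, eyes gives the robot as it stands.
- The arm moves only by the tool drive_tool, never from a script. Its argument "commands" is text: rows parted by semicolons, each of 6 numbers parted by spaces: the shift along the world's x, y, z in mm, then the turn, a rotation vector about the world's x, y, z in degrees. A call has exactly 5 rows; each row shifts and turns the commanded pose from where the row before left it; what a row does not reach is not made up. A row lasts 1/8 s, in which the tool goes at most 62.5 mm and 10.7 degrees, less where a joint would pass 70% of its speed; a pose out of reach is approached as far as the arm can. A call is refused whole if a number of a shift passes 62.5 or a number of a turn 10.7, either way. A call with a gripper value outside its range is refused whole. "jaw" is the closure, from -1 (fully open) to 1 (shut), set as the call begins (left out, the last holds). The fingers move at their own pace and stop on an object; "grip_force" is the grip in N (left out, the last holds). Time passes only in rows, so rows that do not move let the fingers close, or fill a call up. It gives the time, the measured TCP pose, the force and the opening at its end, in the units of the state.
- bot.sense(): the state, without advancing time (a new reading comes with each control period).
- eyes.camera(name): name is "side" or "top" or "wrist"; returns a dict with "frame" (384x512x3 uint8, red, green, blue), "vfov" (degrees; the focal length in pixels is half the picture's height over the tangent of half this angle, whatever the lens; pixels are square), "cx", "cy" (the principal point, pixels), "pose" (4x4, takes a point from camera to world coordinates); the wrist camera has in their place "T_tool_cam" (4x4, takes a point from camera to tool coordinates, whose origin is the TCP and whose axes are the flange's). Camera axes: x right, y up, looking along -z (the intrinsics and any distortion apply to the point x, -y, -z); pixel columns grow to the right and rows downward; lengths in m; the calibration is good to about 2 mm. A picture is of the moment at which its call begins: read the wrist's pose just before it. There is no depth.
- bot.finish_job(): hands the job in, once; it reports no verdict.
The state is a dict: "t": time; "joints": joint angles; "qvel": joint speeds; "tau": joint torques, N m; "tcp_pos": TCP position; "tool_rot": TCP orientation; "contact_force": force on the tool from outside, world axes, zero at the start; "ft_torque": the same for the moment, N m; "gripper_width": opening from 0.0 (shut) to 1.0 (fully open).
Only numpy, scipy, OpenCV 4.12 (cv2) and the standard library are available. Lean on these libraries where they do the work, as an engineer would, in place of code of your own. Each camera call takes 0.05 s, during which the arm holds its last target.

### The job

Set up the white V-rack for the sample photograph: the two standards stand in each other's end notches, so swap them until the green-lidded one is at the green mark and the red-lidded one at the red mark, and push every blue-lidded amber sample jar on the bench into a blue-marked notch of its own, all of them upright and fully home against both faces of their notch. Lean the colour reference tile centred and flat against the grey sloped backstop, lower edge on the base plate, and once everything is in place press the red shutter button right down and let it go. At the end all must still be in place, and the other things on the bench must not be disturbed.

Things in the scene. Friction and masses are not known exactly. Their poses are not given: they have to be found in the camera images.
- vrack: White V-rack fixed to the bench, 400 mm wide (its y), 42 mm deep (x), 22 mm high. Five 90-degree V-notches in a row along y, 80 mm apart, 26 mm deep, 52 mm wide at the mouth, open above and to its -x side (the robot's); no floor: jars stand on the bench. A colour dash on top marks each: green, blue, blue, blue, red. Origin: bench level, in the plane of the mouths, middle of the row.
- seat0 (a point): Notch 0 of the V-rack (green-marked, at the rack's -y end): where the middle of a jar is, 24 mm above the bench, when the jar stands fully home against both faces. It lies 9 mm outside the plane of the mouths; axes as the rack's (+x points into the notch). Fixed to the rack.
- seat1 (a point): Notch 1 of the V-rack (blue-marked): where the middle of a jar is, 24 mm above the bench, when the jar stands fully home against both faces. It lies 9 mm outside the plane of the mouths; axes as the rack's (+x points into the notch). Fixed to the rack.
- seat2 (a point): Notch 2 of the V-rack (blue-marked, in the middle): where the middle of a jar is, 24 mm above the bench, when the jar stands fully home against both faces. It lies 9 mm outside the plane of the mouths; axes as the rack's (+x points into the notch). Fixed to the rack.
- seat3 (a point): Notch 3 of the V-rack (blue-marked): where the middle of a jar is, 24 mm above the bench, when the jar stands fully home against both faces. It lies 9 mm outside the plane of the mouths; axes as the rack's (+x points into the notch). Fixed to the rack.
- seat4 (a point): Notch 4 of the V-rack (red-marked, at the rack's +y end): where the middle of a jar is, 24 mm above the bench, when the jar stands fully home against both faces. It lies 9 mm outside the plane of the mouths; axes as the rack's (+x points into the notch). Fixed to the rack.
- jar0_mid (a point): Sealed sample jar: upright cylinder, 50 mm in diameter all the way up, 48 mm high, about 140 g, amber glass below with a paper band, blue lid 16 mm high. The point is the jar's centre, 24 mm above its underside; z is the jar's axis. Pushed off-centre it can stick on one face of a notch. Some jars may be absent (None from the start).
- jar1_mid (a point): Sealed sample jar: upright cylinder, 50 mm in diameter all the way up, 48 mm high, about 140 g, amber glass below with a paper band, blue lid 16 mm high. The point is the jar's centre, 24 mm above its underside; z is the jar's axis. Pushed off-centre it can stick on one face of a notch. Some jars may be absent (None from the start).
- jar2_mid (a point): Sealed sample jar: upright cylinder, 50 mm in diameter all the way up, 48 mm high, about 140 g, amber glass below with a paper band, blue lid 16 mm high. The point is the jar's centre, 24 mm above its underside; z is the jar's axis. Pushed off-centre it can stick on one face of a notch. Some jars may be absent (None from the start).
- std_green_mid (a point): The green-lidded standard: white jar with a green lid, otherwise like the sample jars (50 mm in diameter, 48 mm high, about 140 g, always there). At first it stands loosely in the red-marked end notch. The point is its centre, 24 mm above its underside; z is its axis.
- std_red_mid (a point): The red-lidded standard: white jar with a red lid, otherwise like the sample jars (50 mm in diameter, 48 mm high, about 140 g, always there). At first it stands loosely in the green-marked end notch. The point is its centre, 24 mm above its underside; z is its axis.
- backstop: Fixed aluminium stand with a grey sloped panel. Base plate 85 x 120 mm, top 8 mm above the bench. Panel 100 mm wide (y), 62 mm tall along the slope, 8 mm thick; it faces -x and leans back 20 degrees (top farther along +x). A lip 6 mm above the base plate has its inner side 18 mm in front (-x) of the panel's foot. Origin: at bench level under the front of the panel's foot, mid-width.
- rest (a point): Fixed to the backstop: where the tile's centre is when the tile lies flat against the sloped panel with its lower edge on the base plate (15 mm along the backstop's +x and 61 mm above its origin). Axes as the backstop body's (not tilted).
- holder: Grey plastic holder, fixed, base 60 x 110 mm, 10 mm thick, with two upright ribs along its y (each 10 mm thick, tops 35 mm above the bench) and an 11 mm slot between them in which the tile stands at first. Origin: at bench level under the middle of the slot; x is across the slot.
- tile_mid (a point): Colour reference tile: rigid white board with colour patches on both faces (both alike), 8 mm thick (its x), 80 mm wide (its y), 110 mm high (its z), 80 g. At first it stands upright in the holder's slot, foot 10 mm above the bench, so the upper 85 mm stand free. The point is its centre, 55 mm above its lower edge.
- shutter (a joint): Camera shutter button, how far it is pressed in m: 0 released, 0.006 fully down (5 N). It springs back.
- shutter_top (a point): Middle of the top of the red shutter button (32 mm in diameter, on a white housing fixed to the bench); it is pressed straight down.
- reagent: Bystander, to be left alone: clear bottle, blue cap, 150 mm high. Origin: centre of its underside.
- media: Bystander, to be left alone: amber bottle, orange cap, 130 mm high. Origin: centre of its underside.
- dish: Bystander, to be left alone: clear lidded dish, 90 mm in diameter, 14 mm high. Origin: centre of its underside.
- marker: Bystander, to be left alone: black marker pen, 120 mm long. Origin: centre of its underside.
- beaker: Bystander, to be left alone: empty glass beaker, 60 mm across, 70 mm high. Origin: centre of its underside.
- tipbox: Bystander, to be left alone: red pipette-tip box 80 x 120 x 60 mm. Origin: centre of its underside.
- spatula: Bystander, to be left alone: steel spatula, 110 mm long, 5 mm thick. Origin: centre of its underside.
Mind the look-alikes: they are no part of the job. What is shaped like the part that bears tile_mid but yellow is not meant. Leave any black look-alike of the part that bears jar1_mid alone.

How it is judged:
By the outcome, as a careful person would: the job done as asked, in the order asked, and still so for the second after the job is handed in, with the robot touching nothing.
Of jar0, jar1, jar2 only 2 to 3 are there at a start; the rules pass over those that are not, and their reading is None.
At some moment in a run one of jar0, jar1, jar2, std_green, std_red may be knocked a few centimetres aside while the robot is not near it.
It also fails if it takes over 208 s, if anything falls off the work surface, if the arm or the gripper's body presses on something with over 40 N, if the wrist force passes 120 N, or if a joint passes its speed limit or range.

## Working session

There is one attempt and no reset: what is moved stays moved. The work goes in short steps, Python scripts to look and compute and a tool call to move; the robot and the scene stay as the last step left them, time stands still between calls to the robot, and variables do not carry over. Pictures are saved under pics/ and viewed, and the job is handed in when it is done.

Besides the shell and the picture viewer there is one more tool, called after "Call:" as name(argument=value, ...) on one line, values as JSON. drive_tool: Moves the arm, as the interface text tells. Its arguments: {"type":"object","properties":{"commands":{"type":"string"},"jaw":{"type":"number"},"grip_force":{"type":"number"}},"required":["commands"]}

```bash
ls; mkdir -p pics
python3 - <<'E'
from plant import bot, eyes
import cv2
print(bot.sense())
for n in ("side","top","wrist"):
    c=eyes.camera(n); cv2.imwrite(f"pics/{n}0.png",c["frame"][:,:,::-1])
    print(n,{k:v for k,v in c.items() if k!="frame"})
E
```

```text
pics
{'t': 0.0, 'joints': array([-1.35668926e+00,  3.09026477e-01,  1.63521077e+00, -2.59240838e-05,
        1.19972646e+00, -6.97099733e-02]), 'qvel': array([ 0.00014869,  0.00017152, -0.00222849,  0.00183618,  0.00134207,
       -0.00174036]), 'tau': array([ 6.36645709e-04, -4.15255237e+01, -2.76664567e+01, -1.06207540e-04,
        1.01886495e-02,  1.40169615e-06]), 'tcp_pos': array([ 0.17480426, -0.59922392,  0.24902214]), 'tool_rot': array([ 9.89946510e-01,  1.41437272e-01, -9.75618308e-05, -1.18156805e-03]), 'contact_force': array([0.12022177, 0.35969481, 0.76337733]), 'ft_torque': array([-0.01253071,  0.01866561, -0.00752121]), 'gripper_width': 0.9978396195672345}
side {'vfov': 50.46414183421452, 'cx': 259.9131246233732, 'cy': 193.53703832765774, 'pose': array([[-0.97385268,  0.12061617, -0.19251675,  0.3132135 ],
       [-0.22657908, -0.57729408,  0.78447018,  0.89543471],
       [-0.01651899,  0.80757865,  0.58952849,  0.76238165],
       [ 0.        ,  0.        ,  0.        ,  1.        ]])}
top {'vfov': 54.736106130858175, 'cx': 260.9494050697959, 'cy': 191.11638550409796, 'pose': array([[-0.01150269,  0.99828224, -0.05744792,  0.49016954],
       [-0.99960143, -0.0099986 ,  0.02640095, -0.00790481],
       [ 0.0257812 ,  0.0577287 ,  0.99799936,  0.97488463],
       [ 0.        ,  0.        ,  0.        ,  1.        ]])}
wrist {'vfov': 60.531866465534264, 'cx': 260.79846240732246, 'cy': 195.76906340814884, 'T_tool_cam': array([[ 7.92545684e-04,  9.65870791e-01,  2.59023138e-01,
         6.68190742e-02],
       [ 9.99999681e-01, -7.40124731e-04, -2.99898197e-04,
         3.94083175e-04],
       [-9.79534783e-05,  2.59023293e-01, -9.65871070e-01,
        -1.22633473e-01],
       [ 0.00000000e+00,  0.00000000e+00,  0.00000000e+00,
         1.00000000e+00]])}
```

View pics/top0.png

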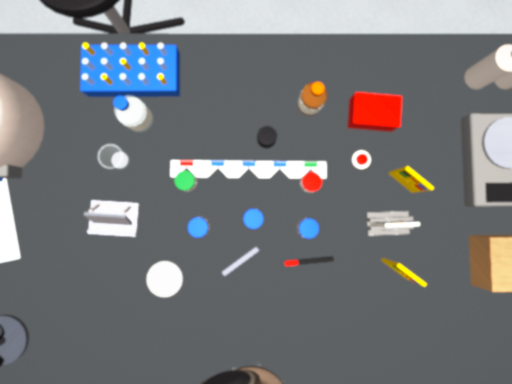

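View pics/side0.png

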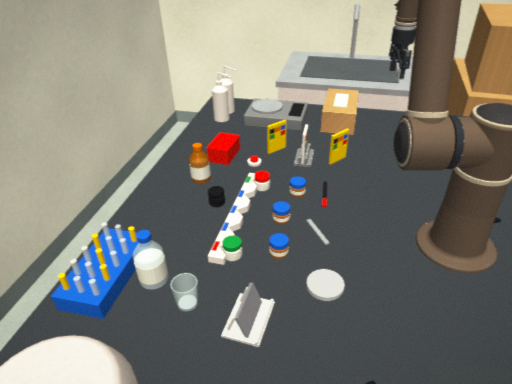

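View pics/wrist0.png

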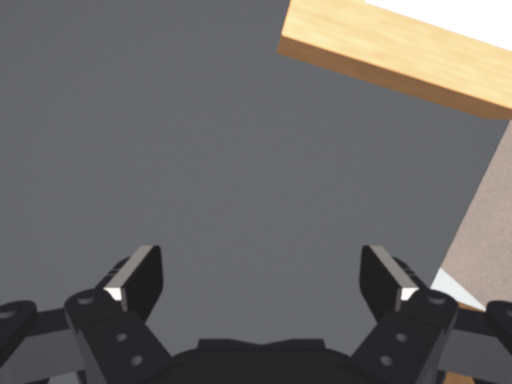

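```bash
cat > h.py <<'E'
from plant import bot, eyes
import cv2, numpy as np
from scipy.spatial.transform import Rotation as R
def f(c): return 192/np.tan(np.radians(c["vfov"]/2))
def shot(n,save=None):
    s=bot.sense(); c=eyes.camera(n)
    if n=="wrist":
        T=np.eye(4); T[:3,:3]=R.from_quat(s["tool_rot"]).as_matrix(); T[:3,3]=s["tcp_pos"]
        c["pose"]=T@c["T_tool_cam"]
    if save: cv2.imwrite(f"pics/{save}.png",c["frame"][:,:,::-1])
    return c
def w2p(c,P):
    P=np.atleast_2d(P); T=np.linalg.inv(c["pose"]); q=P@T[:3,:3].T+T[:3,3]
    return np.c_[c["cx"]+f(c)*q[:,0]/-q[:,2], c["cy"]+f(c)*-q[:,1]/-q[:,2]]
def p2w(c,p,z):
    p=np.atleast_2d(np.asarray(p,float))
    d=np.c_[(p[:,0]-c["cx"])/f(c),-(p[:,1]-c["cy"])/f(c),-np.ones(len(p))]@c["pose"][:3,:3].T
    o=c["pose"][:3,3]; t=(z-o[2])/d[:,2]
    return o+d*t[:,None]
def blobs(c,lo,hi,amin=20):
    hsv=cv2.cvtColor(c["frame"],cv2.COLOR_RGB2HSV)
    m=cv2.inRange(hsv,np.array(lo),np.array(hi))
    n,l,st,ce=cv2.connectedComponentsWithStats(m)
    return [(ce[i],st[i]) for i in range(1,n) if st[i,4]>=amin]
def st():
    s=bot.sense(); print("t",round(s["t"],2),"tcp",np.round(s["tcp_pos"]*1000,1),"z",np.round(R.from_quat(s["tool_rot"]).as_matrix()[:,2],3),"y",np.round(R.from_quat(s["tool_rot"]).as_matrix()[:,1],3),"F",np.round(s["contact_force"],1),"w",round(s["gripper_width"],3),"j",np.round(s["joints"],2))
COL=dict(blue=((100,150,100),(120,255,255)),green=((50,150,60),(80,255,255)),red=((0,180,120),(8,255,255)))
E
cat > a.py <<'E'
from h import *
c=shot("top")
cv2.imwrite("pics/topz1.png",cv2.resize(c["frame"][120:300,60:440,::-1],None,fx=2.1,fy=2.1,interpolation=cv2.INTER_CUBIC))
for k,(lo,hi) in COL.items():
    for ce,s in blobs(c,lo,hi,8):
        print(k,np.round(ce,1),s, np.round(p2w(c,ce,.048)[0]*1000,1), "z22",np.round(p2w(c,ce,.022)[0,:2]*1000,1))
c=shot("side")
cv2.imwrite("pics/sidez1.png",cv2.resize(c["frame"][90:350,170:400,::-1],None,fx=2.3,fy=2.3,interpolation=cv2.INTER_CUBIC))
for k,(lo,hi) in COL.items():
    for ce,s in blobs(c,lo,hi,8):
        print(k,np.round(ce,1),s, np.round(p2w(c,ce,.044)[0]*1000,1))
E
python3 a.py
```

```text
blue [131.1  73.2] [  80   44   99   66 3824] [845.4 292.5  48. ] z22 [855.3 300.9]
blue [217.9 163.4] [213 163  10   2  16] [614.3  74.8  48. ] z22 [617.8  77.1]
blue [248.5 163.5] [244 163  10   2  20] [613.3  -1.9  48. ] z22 [616.8  -1.8]
blue [278.8 163.8] [275 163  10   2  12] [611.9 -78.3  48. ] z22 [615.3 -80.2]
blue [252.9 218.4] [243 209  21  20 331] [475.7 -11.7  48. ] z22 [475.3 -11.8]
blue [197.3 227.1] [188 217  20  21 330] [455.9 126.3  48. ] z22 [454.9 130.1]
blue [308.7 228. ] [299 218  20  21 320] [ 450.  -150.6   48. ] z22 [ 448.9 -154.6]
green [310.5 164. ] [306 164  10   1  10] [ 610.8 -158.3   48. ] z22 [ 614.2 -162.5]
green [184.2 180.4] [175 171  19  19 261] [572.2 158.9  48. ] z22 [574.5 163.6]
red [374.9 111.1] [ 349   92   53   39 1797] [ 745.5 -326.2   48. ] z22 [ 752.7 -335.1]
red [361.7 158.7] [358 155   9   9  60] [ 623.2 -288.8   48. ] z22 [ 626.9 -296.7]
red [186.5 163. ] [182 163  10   1  10] [615.8 153.1  48. ] z22 [619.4 157.6]
red [311.7 181.6] [303 172  19  19 262] [ 566.2 -160.5   48. ] z22 [ 568.4 -164.7]
red [291.4 262.4] [285 260  14   6  72] 
[... 338 characters left out ...]
.4  26.2  44. ]
blue [224.8 226.2] [222 223   6   7  23] [606.8 104.5  44. ]
blue [ 99.8 278.5] [  51  228  100   91 3480] [839.  345.6  44. ]
blue [278.6 240.7] [269 233  20  17 261] [453.9 130.6  44. ]
green [271.8 136.1] [270 135   4   3  10] [ 586.4 -420.8   44. ]
green [247.7 179. ] [246 177   4   5  10] [ 603.  -128.2   44. ]
green [231.7 242.9] [223 236  18  15 220] [570.  163.8  44. ]
red [223. 148.] [206 132  34  33 808] [ 737.8 -300.    44. ]
red [253.8 158.4] [250 156   8   6  37] [ 614.2 -253.5   44. ]
red [261.6 175.9] [255 171  15  11 138] [ 564.  -154.2   44. ]
red [324. 202.] [322 198   5   9  39] [356.7 -58.   44. ]
red [215.3 245.4] [213 242   6   8  27] [608.3 181.7  44. ]
```

View pics/topz1.png

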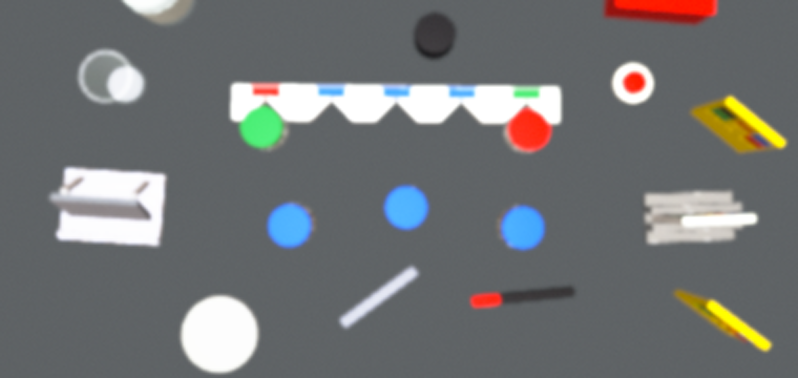

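View pics/sidez1.png

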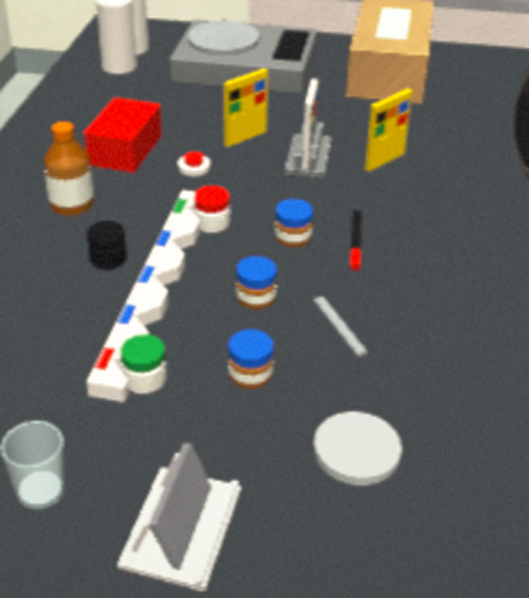

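Call:
drive_tool(commands="30 60 0 0 0 -3.3;30 60 0 0 0 -3.3;30 60 0 0 0 -3.3;30 60 0 0 0 -3.3;30 60 0 0 0 -3.1", jaw=-0.4)

```text
t: 0.88
tcp_pos: [0.3153, -0.3187, 0.2504]
tool_rot: [1.0, -0.002, 0.0, 0.0]
contact_force: [1.0, -0.3, -0.7]
gripper_width: 0.698
```

Call:
drive_tool(commands="30 60 0 0 0 0;30 60 0 0 0 0;30 60 0 0 0 0;30 60 0 0 0 0;30 60 0 0 0 0")

```text
t: 1.5
tcp_pos: [0.4552, -0.0391, 0.2507]
tool_rot: [1.0, -0.0, 0.001, 0.0]
contact_force: [0.5, -0.8, -0.5]
gripper_width: 0.701
```

Run:
```python
from h import *
st(); c=shot("wrist","w1")
for k,(lo,hi) in COL.items():
    for ce,s in blobs(c,lo,hi,8):
        print(k,np.round(ce,1),s, np.round(p2w(c,ce,.048)[0]*1000,1), "z22",np.round(p2w(c,ce,.022)[0,:2]*1000,1))
```

```text
t 1.5 tcp [455.2 -39.1 250.7] z [ 0.001 -0.    -1.   ] y [-0.001 -1.     0.   ] F [ 0.5 -0.8 -0.5] w 0.701 j [-0.18 -0.02  2.01 -0.    1.15  1.39]
blue [137.4   4.6] [120   0  36  11 356] [610.5  70.2  48. ] z22 [617.6  78.9]
blue [221.    5.5] [204   0  35  12 419] [609.8  -3.9  48. ] z22 [616.8  -1.1]
blue [304.4   6.1] [287   0  36  14 471] [609.3 -77.9  48. ] z22 [616.3 -81. ]
blue [232.7 153.8] [ 208  130   50   49 1928] [478.1 -11.4  48. ] z22 [474.6  -9.2]
blue [ 96.9 173.1] [  73  149   49   49 1872] [458.7 125.4  48. ] z22 [453.6 138.6]
blue [369.3 178.8] [ 345  155   50   48 1853] [ 452.9 -148.8   48. ] z22 [ 447.4 -157.6]
green [387.9   8. ] [371   2  35  13 372] [ 607.9 -152.1   48. ] z22 [ 614.7 -161.1]
green [45.4 48.1] [  18   21   55   56 2361] [574.8 157.7  48. ] z22 [579.1 173.4]
red [54.1  3.7] [ 36   0  36   9 298] [611.2 143.9  48. ] z22 [618.3 158.5]
red [390.8  54.9] [ 365   27   54   57 2364] [ 569.1 -158.7   48. ] z22 [ 572.9 -168.2]
red [316.  246.5] [304 241  24  12 233] [379.1 -98.2  48. ] z22 [ 367.7 -102.9]
```

View pics/w1.png

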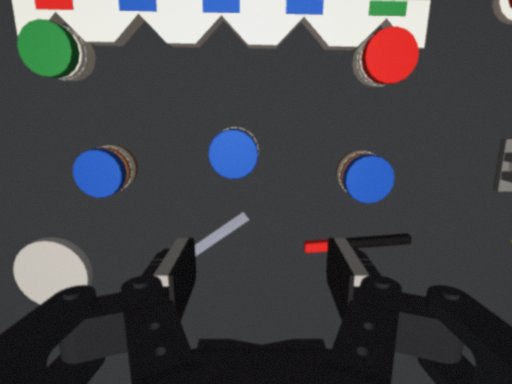

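```bash
cat > rack.py <<'E'
from h import *
from scipy.optimize import least_squares
def fitrack(c):
    hsv=cv2.cvtColor(c["frame"],cv2.COLOR_RGB2HSV)
    m=(hsv[:,:,2]>165)&(hsv[:,:,1]<50)
    pts=[]
    for u in range(100,345):
        col=m[:90,u]; r=np.where(col)[0]
        if len(r)>0: pts.append((u,r.max()+0.5))
    W=p2w(c,pts,.022)[:,:2]
    def res(p):
        ca,sa=np.cos(p[2]),np.sin(p[2]); d=W-p[:2]
        x=d[:,0]*ca+d[:,1]*sa; y=-d[:,0]*sa+d[:,1]*ca
        dy=np.abs((y+40)%80-40)
        return x-np.maximum(0,26-dy)
    r=least_squares(res,[.585,-.002,-.015],loss="soft_l1",f_scale=.001)
    return r.x,np.sqrt(np.mean(r.fun**2)),np.median(np.abs(res(r.x)))
if __name__=="__main__":
    st(); c=shot("wrist"); st()
    x,e,md=fitrack(c); print(x,e,md)
    ca,sa=np.cos(x[2]),np.sin(x[2])
    for i in range(5):
        print(i, np.round(1000*(x[:2]+np.array([[ca,-sa],[sa,ca]])@np.array([-.009,-.16+.08*i])),1))
E
python3 rack.py
```

```text
t 1.55 tcp [458.  -32.3 251. ] z [ 0.005  0.006 -1.   ] y [ 0.004 -1.    -0.006] F [2.2 3.  0. ] w 0.7 j [-0.17 -0.02  2.01  0.01  1.15  1.39]
t 1.6 tcp [456.4 -35.8 250.7] z [ 0.002  0.002 -1.   ] y [ 0.007 -1.    -0.002] F [-0.1 -0.1  1.2] w 0.705 j [-0.18 -0.02  2.01  0.    1.15  1.39]
[-17.69956498  -6.00660477   0.80186351] 0.012887374564809413 0.008890415206753488
0 [-17590.8  -6124.3]
1 [-17648.3  -6068.7]
2 [-17705.8  -6013.1]
3 [-17763.3  -5957.4]
4 [-17820.8  -5901.8]
```

```bash
sed -i 's/r=least_squares.*/print(len(W),np.round(W[::15]*1000,1).tolist())\n    r=least_squares(res,[.585,-.002,-.015],loss="soft_l1",f_scale=.001,bounds=([.55,-.03,-.08],[.62,.03,.08]),x_scale=[.001,.001,.01])/' rack.py; python3 rack.py
```

```text
t 1.6 tcp [456.4 -35.8 250.7] z [ 0.002  0.002 -1.   ] y [ 0.007 -1.    -0.002] F [-0.1 -0.1  1.2] w 0.705 j [-0.18 -0.02  2.01  0.    1.15  1.39]
t 1.65 tcp [455.2 -38.3 250.4] z [ 0.  0. -1.] y [ 0.006 -1.    -0.   ] F [ 0.4 -1.   0.5] w 0.699 j [-0.18 -0.02  2.01  0.    1.15  1.39]
245 [[585.3, 123.8], [584.5, 109.2], [596.3, 93.3], [608.8, 77.6], [594.8, 64.1], [584.1, 50.1], [583.3, 35.4], [588.8, 20.4], [603.2, 5.3], [599.7, -9.2], [584.6, -23.8], [582.0, -38.6], [582.1, -53.4], [594.8, -67.7], [606.4, -81.8], [590.6, -97.2], [580.7, -112.6]]
[ 0.55 -0.03  0.08] 25.892578798275338 25.896567515625687
0 [ 553.8 -190.2]
1 [ 547.4 -110.5]
2 [541.  -30.7]
3 [534.6  49. ]
4 [528.2 128.8]
```

Bug: metres vs millimetres (26 instead of 0.026).

```bash
sed -i 's/(y+40)%80-40/(y+.04)%.08-.04/; s/np.maximum(0,26-dy)/np.maximum(0,.026-dy)/; s/    print(len(W).*//' rack.py; python3 rack.py
```

```text
t 1.65 tcp [455.2 -38.3 250.4] z [ 0.  0. -1.] y [ 0.006 -1.    -0.   ] F [ 0.4 -1.   0.5] w 0.699 j [-0.18 -0.02  2.01  0.    1.15  1.39]
t 1.7 tcp [454.5 -39.9 250.2] z [-0.001 -0.001 -1.   ] y [ 0.003 -1.     0.001] F [ 0.4  0.3 -0.1] w 0.703 j [-0.18 -0.02  2.01 -0.    1.15  1.39]
[ 5.82812849e-01 -3.37186435e-04 -1.75353866e-02] 0.0003137726917780378 0.00019570535445576152
0 [ 571.  -160.2]
1 [572.4 -80.2]
2 [ 5.738e+02 -2.000e-01]
3 [575.2  79.8]
4 [576.6 159.8]
```

Call:
drive_tool(commands="30 49 -25 0 0 0;30 49 -25 0 0 0;30 49 -25 0 0 0;30 50 -25 0 0 0;0 0 0 0 0 0", jaw=-0.4, grip_force=40)

```text
t: 2.33
tcp_pos: [0.5734, 0.1552, 0.1472]
tool_rot: [1.0, 0.0, -0.003, 0.0]
contact_force: [0.2, -0.8, -1.3]
gripper_width: 0.702
```

```bash
python3 -c "
from h import *
st(); c=shot('wrist','w2'); st()
for k in ('green','red'):
    for ce,s in blobs(c,*COL[k],100): print(k,np.round(ce,1),s[:4], np.round(p2w(c,ce,.048)[0]*1000,1))
"
```

```text
t 2.33 tcp [573.4 155.2 147.2] z [-0.005 -0.001 -1.   ] y [ 0.    -1.     0.001] F [ 0.2 -0.8 -1.3] w 0.702 j [0.19 0.37 1.78 0.   1.   1.76]
t 2.38 tcp [573.1 153.8 148.6] z [-0.004 -0.002 -1.   ] y [-0.001 -1.     0.002] F [-0.2 -0.6  0.9] w 0.703 j [ 0.19  0.36  1.78 -0.    1.    1.76]
green [255.9 206.3] [220 166  69  68] [572.6 158.4  48. ]
red [255.6 134.6] [233 127  46  16] [622.4 158.5  48. ]
```

Call:
drive_tool(commands="0 2 -40 0 0 0;0 2 -40 0 0 0;0 0 0 0 0 0;0 0 0 0 0 0;0 0 0 0 0 0")

```text
t: 3.0
tcp_pos: [0.5758, 0.1585, 0.0736]
tool_rot: [1.0, -0.001, 0.002, -0.0]
contact_force: [-0.2, 0.4, 0.2]
gripper_width: 0.698
```

```bash
python3 -c "
from h import *
st(); c=shot('wrist','w3')
for k in ('green','red'):
    for ce,s in blobs(c,*COL[k],100): print(k,np.round(ce,1),s[:4], np.round(p2w(c,ce,.048)[0]*1000,1))
"
```

```text
t 3.0 tcp [575.8 158.5  73.6] z [ 0.005  0.001 -1.   ] y [-0.002 -1.    -0.001] F [-0.2  0.4  0.2] w 0.698 j [ 0.2   0.47  1.81 -0.    0.85  1.77]
green [258.5 246.8] [209 197  99  96] [577.4 159.5  48. ]
red [259.8 151.9] [228 141  65  23] [623.5 158.8  48. ]
```

View pics/w3.png

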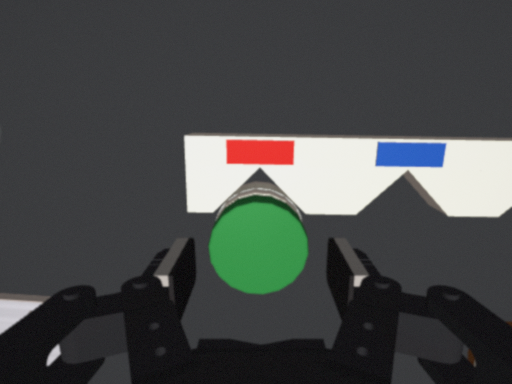

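Call:
drive_tool(commands="0 0 -33 0 0 0;0 0 0 0 0 0;0 0 0 0 0 0;0 0 0 0 0 0;0 0 0 0 0 0")

```text
t: 3.68
tcp_pos: [0.5746, 0.1591, 0.0389]
tool_rot: [1.0, -0.0, 0.001, -0.0]
contact_force: [0.5, -0.6, -0.5]
gripper_width: 0.699
```

Call:
drive_tool(commands="0 0 0 0 0 0;0 0 0 0 0 0;0 0 0 0 0 0;0 0 0 0 0 0;0 0 0 0 0 0", jaw=1, grip_force=40)

```text
t: 4.3
tcp_pos: [0.5746, 0.1591, 0.0389]
tool_rot: [1.0, -0.0, 0.001, -0.0]
contact_force: [-0.5, -0.3, 6.5]
gripper_width: 0.572
```

Call:
drive_tool(commands="-5 0 5 0 0 0;-5 0 20 0 0 0;0 0 40 0 0 0;0 0 20 0 0 0;0 0 0 0 0 0")

```text
t: 4.92
tcp_pos: [0.565, 0.1592, 0.1244]
tool_rot: [1.0, -0.0, 0.002, -0.0]
contact_force: [0.1, -0.8, -1.9]
gripper_width: 0.573
```

```bash
python3 -c "
from h import *
st(); c=shot('wrist','w4');st()
"
```

```text
t 4.92 tcp [565.  159.2 124.4] z [ 0.004  0.001 -1.   ] y [-0.001 -1.    -0.001] F [ 0.1 -0.8 -1.9] w 0.573 j [0.2  0.38 1.82 0.   0.94 1.77]
t 4.97 tcp [563.8 158.9 122.9] z [ 0.001  0.    -1.   ] y [-0.001 -1.    -0.   ] F [-0.2 -0.2 -1.6] w 0.576 j [0.2  0.38 1.82 0.   0.94 1.77]
```

View pics/w4.png

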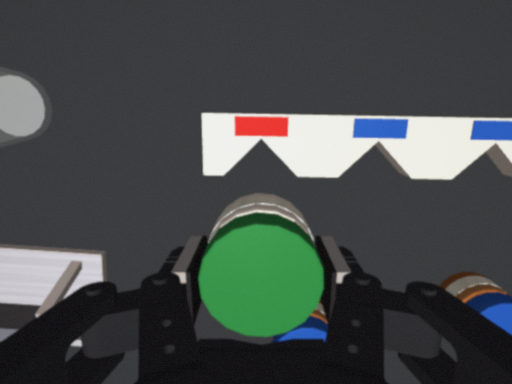

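Call:
drive_tool(commands="-22 -48 0 0 0 0;-22 -48 0 0 0 0;0 0 -40 0 0 0;0 0 -33 0 0 0;0 0 -10 0 0 0")

```text
t: 5.6
tcp_pos: [0.5148, 0.0623, 0.0386]
tool_rot: [1.0, -0.0, -0.007, 0.001]
contact_force: [-23.7, -3.0, 63.0]
gripper_width: 0.571
```

Call:
drive_tool(commands="0 0 0 0 0 0;0 0 0 0 0 0;0 0 0 0 0 0;0 0 0 0 0 0;0 0 0 0 0 0")

```text
t: 6.22
tcp_pos: [0.5198, 0.0629, 0.0398]
tool_rot: [1.0, -0.0, -0.0, -0.0]
contact_force: [0.1, -0.4, -2.2]
gripper_width: 0.573
```

Call:
drive_tool(commands="0 0 -1 0 0 0;0 0 0 0 0 0;0 0 0 0 0 0;0 0 0 0 0 0;0 0 0 0 0 0", jaw=-0.4)

```text
t: 6.85
tcp_pos: [0.5199, 0.0629, 0.0389]
tool_rot: [1.0, -0.0, 0.0, -0.0]
contact_force: [0.1, 0.4, 0.5]
gripper_width: 0.702
```

Call:
drive_tool(commands="0 0 30 0 0 0;0 0 40 0 0 0;10 -50 20 0 0 0;10 -50 0 0 0 0;0 0 0 0 0 0")

```text
t: 7.48
tcp_pos: [0.5411, -0.0401, 0.1298]
tool_rot: [1.0, -0.002, 0.001, 0.001]
contact_force: [-0.4, 1.1, 0.3]
gripper_width: 0.702
```

Call:
drive_tool(commands="10 -60 0 0 0 0;10 -60 0 0 0 0;10 0 0 0 0 0;0 0 0 0 0 0;0 0 0 0 0 0")

```text
t: 8.1
tcp_pos: [0.569, -0.155, 0.1282]
tool_rot: [1.0, 0.001, -0.001, -0.001]
contact_force: [-0.3, 0.0, 0.4]
gripper_width: 0.702
```

```bash
python3 -c "
from h import *
st(); c=shot('wrist','w5');
for k in ('green','red','blue'):
    for ce,s in blobs(c,*COL[k],100): print(k,np.round(ce,1),s[:4], np.round(p2w(c,ce,.048)[0]*1000,1))
"
```

```text
t 8.1 tcp [ 569.  -155.   128.2] z [-0.002  0.001 -1.   ] y [ 0.001 -1.    -0.001] F [-0.3  0.   0.4] w 0.702 j [-0.34  0.38  1.8   0.    0.96  1.23]
red [468.1 117.5] [446  96  46  44] [ 630.2 -279.1   48. ]
red [268.7 211.3] [232 176  75  72] [ 570.9 -160.1   48. ]
blue [ 37.1 134.8] [ 11 126  53  18] [619.4 -18.8  48. ]
blue [153.3 137. ] [128 129  51  17] [618.2 -89.4  48. ]
blue [255.7 339.1] [237 334  38  11] [ 473.9 -151.5   48. ]
blue [ 54.7 352.2] [ 49 345  12  15] [462.2  -4.2  48. ]
```

View pics/w5.png

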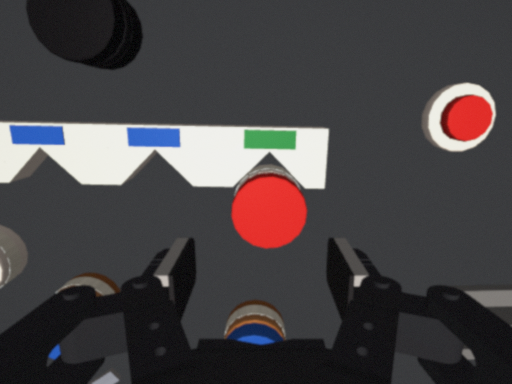

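Call:
drive_tool(commands="1 -3 -30 0 0 0;1 -2 -30 0 0 0;0 0 -20 0 0 0;0 0 -9 0 0 0;0 0 0 0 0 0")

```text
t: 8.78
tcp_pos: [0.5715, -0.1616, 0.0394]
tool_rot: [1.0, -0.0, -0.0, -0.0]
contact_force: [0.4, -0.8, -0.8]
gripper_width: 0.698
```

Call:
drive_tool(commands="0 0 0 0 0 0;0 0 0 0 0 0;0 0 0 0 0 0;0 0 0 0 0 0;0 0 0 0 0 0", jaw=1)

```text
t: 9.4
tcp_pos: [0.5725, -0.1621, 0.0408]
tool_rot: [1.0, -0.0, 0.001, 0.0]
contact_force: [-1.5, 2.0, 6.4]
gripper_width: 0.577
```

Call:
drive_tool(commands="-5 0 5 0 0 0;-5 0 20 0 0 0;0 0 40 0 0 0;0 0 30 0 0 0;0 50 0 0 0 0")

```text
t: 10.02
tcp_pos: [0.5649, -0.1154, 0.1385]
tool_rot: [1.0, -0.003, 0.004, 0.002]
contact_force: [0.1, 0.2, -1.2]
gripper_width: 0.573
```

Call:
drive_tool(commands="0 55 0 0 0 0;0 55 0 0 0 0;0 55 0 0 0 0;0 55 0 0 0 0;0 50 0 0 0 0")

```text
t: 10.65
tcp_pos: [0.5612, 0.1592, 0.1345]
tool_rot: [1.0, -0.0, -0.0, 0.0]
contact_force: [0.3, -0.5, -2.3]
gripper_width: 0.576
```

Call:
drive_tool(commands="0 0 0 0 0 0;0 0 0 0 0 0;0 0 0 0 0 0;0 0 0 0 0 0;0 0 0 0 0 0")

```text
t: 11.28
tcp_pos: [0.562, 0.157, 0.1348]
tool_rot: [1.0, -0.001, -0.0, 0.0]
contact_force: [1.1, -0.0, -0.9]
gripper_width: 0.571
```

```bash
python3 -c "
from h import *
st(); c=shot('wrist','w6');
for k in ('red','blue'):
    for ce,s in blobs(c,*COL[k],100): print(k,np.round(ce,1),s[:4], np.round(p2w(c,ce,.022)[0]*1000,1))
"
```

```text
t 11.28 tcp [562.  157.  134.8] z [-0. -0. -1.] y [-0.002 -1.     0.   ] F [ 1.1 -0.  -0.9] w 0.571 j [ 0.2   0.36  1.82 -0.    0.96  1.77]
red [257.7 120.4] [234 112  49  17] [620.2 159.   22. ]
red [260.5 285.6] [200 231 123 111] [491.3 157.2  22. ]
blue [371.7 122.1] [347 114  51  17] [618.9  79.3  22. ]
blue [486.  123.9] [460 116  52  17] [617.5  -0.8  22. ]
blue [493.7 306.8] [465 289  47  46] [471.8 -32.7  22. ]
blue [311.9 330.3] [279 316  50  26] [449.8 114.5  22. ]
```

View pics/w6.png

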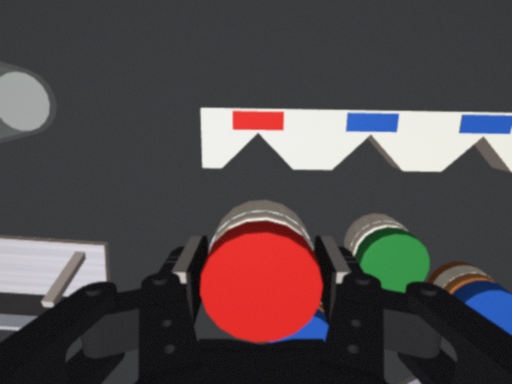

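```bash
python3 -c "
from h import *
st(); c=shot('wrist')
s=bot.sense()
for ce,_ in blobs(c,*COL['red'],2000): print(np.round((p2w(c,ce,s['tcp_pos'][2]+.0075)[0]-s['tcp_pos'])*1000,1))
"
```

```text
t 11.32 tcp [562.  157.2 134.9] z [ 0. -0. -1.] y [-0.002 -1.     0.   ] F [-0.1 -0.  -1.4] w 0.573 j [ 0.2   0.36  1.82 -0.    0.96  1.77]
[-0.4 -0.1  7.5]
```

Call:
drive_tool(commands="0 3 -30 0 0 0;0 0 -30 0 0 0;0 0 -20 0 0 0;0 0 -7 0 0 0;0 0 -4 0 0 0")

```text
t: 12.0
tcp_pos: [0.5623, 0.161, 0.0439]
tool_rot: [1.0, -0.0, 0.0, -0.0]
contact_force: [-0.2, 0.7, -0.8]
gripper_width: 0.57
```

Call:
drive_tool(commands="0 0 0 0 0 0;0 0 0 0 0 0;2 0 0 0 0 0;2 0 0 0 0 0;2 0 0 0 0 0")

```text
t: 12.62
tcp_pos: [0.5681, 0.1609, 0.044]
tool_rot: [1.0, -0.0, 0.0, -0.0]
contact_force: [0.1, 0.8, -1.6]
gripper_width: 0.573
```

Call:
drive_tool(commands="0 -1 -2 0 0 0;0 0 -1 0 0 0;2 0 0 0 0 0;2 0 0 0 0 0;0 0 0 0 0 0")

```text
t: 13.25
tcp_pos: [0.5724, 0.16, 0.0409]
tool_rot: [1.0, -0.0, 0.001, -0.0]
contact_force: [-0.8, -0.3, 0.1]
gripper_width: 0.574
```

Call:
drive_tool(commands="1 0 0 0 0 0;1 0 0 0 0 0;1 0 0 0 0 0;0 0 0 0 0 0;0 0 0 0 0 0")

```text
t: 13.88
tcp_pos: [0.575, 0.1599, 0.0409]
tool_rot: [1.0, -0.0, 0.0, -0.0]
contact_force: [-1.3, 0.3, 2.8]
gripper_width: 0.571
```

Call:
drive_tool(commands="1 0 0 0 0 0;1 0 0 0 0 0;0 0 0 0 0 0;0 0 0 0 0 0;0 0 0 0 0 0")

```text
t: 14.5
tcp_pos: [0.5769, 0.1599, 0.0409]
tool_rot: [1.0, -0.0, 0.0, -0.0]
contact_force: [-1.8, -0.7, 4.2]
gripper_width: 0.574
```

Call:
drive_tool(commands="1 0 0 0 0 0;0 0 0 0 0 0;0 0 0 0 0 0;0 0 0 0 0 0;0 0 0 0 0 0")

```text
t: 15.12
tcp_pos: [0.5774, 0.1599, 0.0409]
tool_rot: [1.0, -0.0, -0.0, 0.0]
contact_force: [-4.4, 0.5, 5.4]
gripper_width: 0.574
```

Call:
drive_tool(commands="1 0 0 0 0 0;1 0 0 0 0 0;0 0 0 0 0 0;0 0 0 0 0 0;0 0 0 0 0 0")

```text
t: 15.75
tcp_pos: [0.5797, 0.1599, 0.0409]
tool_rot: [1.0, -0.0, -0.0, 0.0]
contact_force: [-3.3, -0.2, 5.9]
gripper_width: 0.572
```

Call:
drive_tool(commands="1 0 0 0 0 0;1 0 0 0 0 0;0 0 0 0 0 0;0 0 0 0 0 0;0 0 0 0 0 0")

```text
t: 16.38
tcp_pos: [0.5803, 0.1599, 0.0409]
tool_rot: [1.0, -0.0, -0.002, 0.0]
contact_force: [-5.2, -0.2, 8.7]
gripper_width: 0.572
```

```bash
python3 -c "
from h import *
st(); c=shot('wrist','w7')
s=bot.sense()
for ce,_ in blobs(c,*COL['red'],2000): print(np.round(p2w(c,ce,.048)[0]*1000,1))
"
```

```text
t 16.38 tcp [580.3 159.9  40.9] z [-0.004 -0.    -1.   ] y [-0.001 -1.     0.   ] F [-5.2 -0.2  8.7] w 0.572 j [0.2  0.53 1.8  0.   0.81 1.77]
[625.3 159.1  48. ]
[579.4 159.8  48. ]
```

View pics/w7.png

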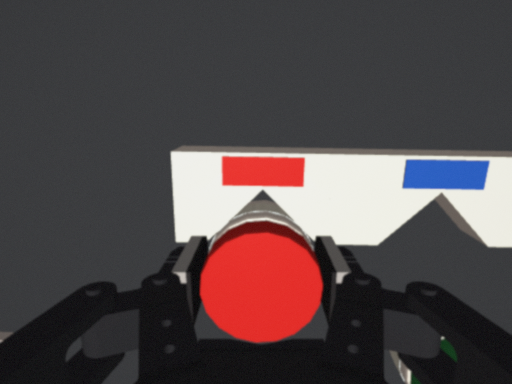

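```bash
python3 -c "
from h import *
st(); c=shot('wrist')
print(np.round(p2w(c,[[262,191],[185,243],[360,244],[440,194]],.022)*1000,1))
"
```

```text
t 16.43 tcp [580.3 159.9  40.9] z [-0.004 -0.    -1.   ] y [-0.001 -1.     0.   ] F [-6.2 -0.   7.7] w 0.568 j [0.2  0.53 1.8  0.   0.81 1.77]
[[611.3 159.3  22. ]
 [586.5 194.9  22. ]
 [586.  113.8  22. ]
 [609.9  80.1  22. ]]
```

Call:
drive_tool(commands="1 0 0 0 0 0;1 0 0 0 0 0;1 0 0 0 0 0;0 0 0 0 0 0;0 0 0 0 0 0")

```text
t: 17.1
tcp_pos: [0.5805, 0.1599, 0.0409]
tool_rot: [1.0, -0.0, -0.005, 0.0]
contact_force: [-12.5, 0.3, 15.3]
gripper_width: 0.574
```

Call:
drive_tool(commands="-1 0 0 0 0 0;-1 0 0 0 0 0;0 0 0 0 0 0;0 0 0 0 0 0;0 0 0 0 0 0")

```text
t: 17.73
tcp_pos: [0.5804, 0.1599, 0.0409]
tool_rot: [1.0, -0.0, -0.003, 0.0]
contact_force: [-8.0, 0.3, 10.8]
gripper_width: 0.571
```

Call:
drive_tool(commands="0 0 0 0 0 0;0 0 0 0 0 0;0 0 0 0 0 0;0 0 0 0 0 0;0 0 0 0 0 0", jaw=-0.4)

```text
t: 18.35
tcp_pos: [0.583, 0.1599, 0.0408]
tool_rot: [1.0, -0.0, 0.0, -0.0]
contact_force: [-0.1, 0.0, -1.0]
gripper_width: 0.7
```

Call:
drive_tool(commands="0 0 20 0 0 0;0 0 40 0 0 0;-12 -20 30 0 0 0;-20 -40 0 0 0 0;-20 -35 0 0 0 0")

```text
t: 18.98
tcp_pos: [0.5315, 0.064, 0.1333]
tool_rot: [1.0, 0.0, 0.002, 0.0]
contact_force: [-0.3, -1.0, -0.0]
gripper_width: 0.703
```

```bash
python3 -c "
from h import *
st(); c=shot('wrist','w8')
for k in ('green','red','blue'):
    for ce,s in blobs(c,*COL[k],100): print(k,np.round(ce,1),s[:4], np.round(p2w(c,ce,.048)[0]*1000,1), np.round(p2w(c,ce,.022)[0]*1000,1))
"
```

```text
t 18.98 tcp [531.5  64.  133.3] z [ 0.004 -0.    -1.   ] y [ 0. -1.  0.] F [-0.3 -1.  -0. ] w 0.703 j [ 0.04  0.28  1.93 -0.    0.92  1.61]
green [263.3 227.1] [227 189  72  71] [521.2  62.3  48. ] [511.6  62.1  22. ]
red [119.4  74.5] [93 65 53 19] [617.7 148.4  48. ] [620.1 158.9  22. ]
red [110.3 142.4] [ 71 104  78  78] [577.5 158.5  48. ] [574.9 170.3  22. ]
blue [238.5  76.6] [213  68  52  19] [616.5  77.3  48. ] [618.8  79.   22. ]
blue [357.3  78.9] [332  70  52  19] [615.3   6.3  48. ] [617.4  -0.9  22. ]
blue [475.5  81.2] [449  72  54  19] [614.  -64.6  48. ] [616.1 -80.7  22. ]
blue [384.9 266.1] [366 252  36  34] [492.6 -22.2  48. ] [479.4 -32.9  22. ]
blue [194.9 312.1] [181 286  29  51] [456.1 111.5  48. ] [438.4 117.4  22. ]
```

View pics/w8.png

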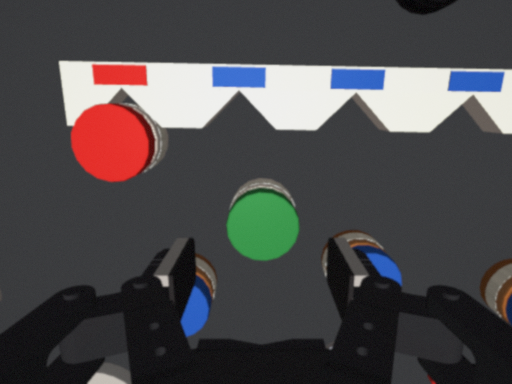

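Call:
drive_tool(commands="-5 -1 -30 0 0 0;-5 0 -30 0 0 0;0 0 -20 0 0 0;0 0 -12 0 0 0;0 0 0 0 0 0")

```text
t: 19.65
tcp_pos: [0.5207, 0.064, 0.0388]
tool_rot: [1.0, -0.0, -0.0, 0.0]
contact_force: [0.0, 0.5, -0.0]
gripper_width: 0.7
```

Call:
drive_tool(commands="0 0 0 0 0 0;0 0 0 0 0 0;0 0 0 0 0 0;0 0 0 0 0 0;0 0 0 0 0 0", jaw=1)

```text
t: 20.27
tcp_pos: [0.5221, 0.064, 0.04]
tool_rot: [1.0, -0.0, 0.001, -0.0]
contact_force: [-0.3, 0.8, 6.7]
gripper_width: 0.571
```

Call:
drive_tool(commands="0 0 5 0 0 0;0 0 20 0 0 0;0 0 40 0 0 0;0 0 30 0 0 0;10 -40 0 0 0 0")

```text
t: 20.9
tcp_pos: [0.532, 0.0253, 0.1363]
tool_rot: [1.0, 0.002, 0.002, -0.0]
contact_force: [0.8, -0.8, -1.4]
gripper_width: 0.573
```

Call:
drive_tool(commands="10 -55 0 0 0 0;10 -55 0 0 0 0;10 -50 0 0 0 0;0 -22 0 0 0 0;0 0 0 0 0 0")

```text
t: 21.52
tcp_pos: [0.5598, -0.159, 0.1331]
tool_rot: [1.0, -0.002, -0.001, -0.001]
contact_force: [-0.1, 1.2, -1.1]
gripper_width: 0.574
```

Call:
drive_tool(commands="0 0 0 0 0 0;0 0 0 0 0 0;0 0 0 0 0 0;0 0 0 0 0 0;0 0 0 0 0 0")

```text
t: 22.15
tcp_pos: [0.5609, -0.1578, 0.1339]
tool_rot: [1.0, -0.0, 0.0, 0.0]
contact_force: [-0.1, -0.1, -1.3]
gripper_width: 0.574
```

```bash
python3 -c "
from h import *
st(); c=shot('wrist','w9')
s=bot.sense()
for k in ('green','red','blue'):
    for ce,b in blobs(c,*COL[k],100): print(k,np.round(ce,1),b[:4], np.round(p2w(c,ce,.022)[0]*1000,1), np.round(p2w(c,ce,s['tcp_pos'][2]+.0075)[0]*1000,1))
"
```

```text
t 22.15 tcp [ 560.9 -157.8  133.9] z [ 0. -0. -1.] y [-0. -1.  0.] F [-0.1 -0.1 -1.3] w 0.574 j [-0.35  0.36  1.82  0.    0.96  1.22]
green [260.5 279.4] [199 218 125 120] [ 496.3 -157.7   22. ] [ 563.2 -157.8  141.4]
red [460.4 105.4] [439  84  44  44] [ 629.3 -295.1   22. ] [ 628.5 -225.2  141.4]
blue [ 36. 123.] [ 10 115  53  17] [617.3  -1.2  22. ] [622.6 -80.9 141.4]
blue [150.7 125. ] [126 117  50  17] [616. -81.  22.] [ 622.  -120.1  141.4]
blue [ 45.8 301.8] [ 28 289  43  33] [476.1  15.8  22. ] [553.3 -72.6 141.4]
blue [248.5 338.3] [221 330  61  15] [ 441.6 -147.7   22. ] [ 536.4 -152.9  141.4]
```

Call:
drive_tool(commands="0 -2.5 -30 0 0 0;-3 0 -30 0 0 0;0 0 -20 0 0 0;0 0 -7 0 0 0;0 0 -4 0 0 0")

```text
t: 22.82
tcp_pos: [0.5584, -0.1608, 0.043]
tool_rot: [1.0, -0.0, 0.0, 0.0]
contact_force: [0.4, -0.1, -1.4]
gripper_width: 0.57
```

Call:
drive_tool(commands="0 0 0 0 0 0;0 0 -2 0 0 0;3 0 0 0 0 0;3 0 0 0 0 0;0 0 0 0 0 0")

```text
t: 23.45
tcp_pos: [0.5644, -0.1607, 0.0411]
tool_rot: [1.0, -0.0, 0.0, 0.0]
contact_force: [0.6, -0.1, -2.4]
gripper_width: 0.569
```

Call:
drive_tool(commands="2 0 0 0 0 0;2 0 0 0 0 0;2 0 0 0 0 0;0 0 0 0 0 0;0 0 0 0 0 0")

```text
t: 24.08
tcp_pos: [0.5697, -0.1606, 0.0408]
tool_rot: [1.0, -0.0, -0.0, -0.0]
contact_force: [0.6, 0.1, -1.9]
gripper_width: 0.572
```

Call:
drive_tool(commands="1 0 0 0 0 0;1 0 0 0 0 0;1 0 0 0 0 0;0 0 0 0 0 0;0 0 0 0 0 0")

```text
t: 24.7
tcp_pos: [0.5723, -0.1603, 0.0406]
tool_rot: [1.0, -0.0, -0.001, -0.0]
contact_force: [-1.1, 0.0, -1.2]
gripper_width: 0.573
```

Call:
drive_tool(commands="1 0 0 0 0 0;1 0 0 0 0 0;0 0 0 0 0 0;0 0 0 0 0 0;0 0 0 0 0 0")

```text
t: 25.32
tcp_pos: [0.5726, -0.1602, 0.0404]
tool_rot: [1.0, -0.0, -0.003, -0.001]
contact_force: [-5.0, 0.9, 2.0]
gripper_width: 0.572
```

Call:
drive_tool(commands="1 0 0 0 0 0;1 0 0 0 0 0;0 0 0 0 0 0;0 0 0 0 0 0;0 0 0 0 0 0")

```text
t: 25.95
tcp_pos: [0.5728, -0.1602, 0.0404]
tool_rot: [1.0, 0.0, -0.005, -0.001]
contact_force: [-8.8, 0.8, 4.4]
gripper_width: 0.572
```

Call:
drive_tool(commands="-1 0 0 0 0 0;-1 0 0 0 0 0;-1 0 0 0 0 0;0 0 0 0 0 0;0 0 0 0 0 0")

```text
t: 26.58
tcp_pos: [0.5726, -0.1602, 0.0403]
tool_rot: [1.0, -0.0, -0.001, -0.0]
contact_force: [-4.7, 1.5, -0.6]
gripper_width: 0.572
```

Call:
drive_tool(commands="0 0 0 0 0 0;0 0 0 0 0 0;0 0 0 0 0 0;0 0 0 0 0 0;0 0 0 0 0 0", jaw=-0.4)

```text
t: 27.2
tcp_pos: [0.574, -0.1607, 0.041]
tool_rot: [1.0, -0.0, 0.0, 0.0]
contact_force: [0.1, -0.2, -0.3]
gripper_width: 0.7
```

Call:
drive_tool(commands="0 0 20 0 0 0;0 0 40 0 0 0;-20 0 30 0 0 0;-40 5 0 0 0 0;-40 5 0 0 0 0")

```text
t: 27.82
tcp_pos: [0.474, -0.1509, 0.133]
tool_rot: [1.0, -0.0, 0.002, 0.001]
contact_force: [-0.7, 1.2, -0.1]
gripper_width: 0.701
```

```bash
cat > loc.py <<'E'
from h import *
import sys
st(); c=shot('wrist',sys.argv[1])
for k in ('green','red','blue'):
    for ce,s in blobs(c,*COL[k],100): print(k,np.round(ce,1),s[:4], np.round(p2w(c,ce,.048)[0]*1000,1), np.round(p2w(c,ce,.022)[0]*1000,1))
E
python3 loc.py w10
```

```text
t 27.82 tcp [ 474.  -150.9  133. ] z [ 0.003 -0.001 -1.   ] y [-0.    -1.     0.001] F [-0.7  1.2 -0.1] w 0.701 j [-0.4   0.22  2.02 -0.    0.9   1.18]
green [307.2  66.3] [282  32  35  65] [ 564.7 -178.5   48. ] [ 567.8 -182.    22. ]
red [211.1 322.8] [192 315  40  16] [ 389.8 -115.    48. ] [ 370.9 -110.5   22. ]
blue [ 50.4 205.9] [ 13 171  76  71] [478.5 -12.6  48. ] [470.7   4.7  22. ]
blue [258.9 241.5] [224 208  72  68] [ 453.3 -149.9   48. ] [ 442.4 -149.7   22. ]
```

View pics/w10.png

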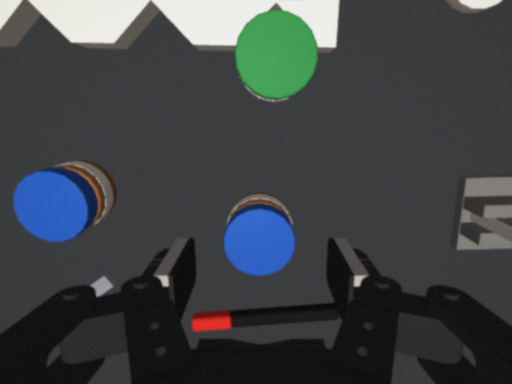

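Call:
drive_tool(commands="-11 0 -30 0 0 0;-10 1 -30 0 0 0;0 0 -20 0 0 0;0 0 -13 0 0 0;0 0 0 0 0 0")

```text
t: 28.5
tcp_pos: [0.4528, -0.1496, 0.0378]
tool_rot: [1.0, -0.0, -0.0, -0.0]
contact_force: [-0.3, 1.0, 0.2]
gripper_width: 0.698
```

Call:
drive_tool(commands="0 0 0 0 0 0;0 0 0 0 0 0;0 0 0 0 0 0;0 0 0 0 0 0;0 0 0 0 0 0", jaw=1)

```text
t: 29.12
tcp_pos: [0.4539, -0.15, 0.0388]
tool_rot: [1.0, -0.0, 0.001, 0.0]
contact_force: [0.3, -0.3, 6.6]
gripper_width: 0.573
```

Call:
drive_tool(commands="0 0 5 0 0 0;0 0 20 0 0 0;0 0 40 0 0 0;25 20 30 0 0 0;35 30 0 0 0 0")

```text
t: 29.75
tcp_pos: [0.5146, -0.1003, 0.1356]
tool_rot: [1.0, -0.001, 0.002, 0.001]
contact_force: [0.3, -0.9, -0.9]
gripper_width: 0.571
```

Call:
drive_tool(commands="30 20 0 0 0 0;15 0 0 0 0 0;0 0 0 0 0 0;0 0 0 0 0 0;0 0 0 0 0 0")

```text
t: 30.38
tcp_pos: [0.5565, -0.0802, 0.1324]
tool_rot: [1.0, -0.001, -0.001, -0.0]
contact_force: [0.5, -0.7, -1.7]
gripper_width: 0.57
```

```bash
cat > held.py <<'E'
from h import *
import sys
st(); c=shot('wrist',sys.argv[1])
s=bot.sense()
for k in ('green','red','blue'):
    for ce,b in blobs(c,*COL[k],100): print(k,np.round(ce,1),b[:4], 'dash',np.round(p2w(c,ce,.022)[0,:2]*1000,1), 'held',np.round(p2w(c,ce,s['tcp_pos'][2]+.0075)[0,:2]*1000,1))
E
python3 held.py w11
```

```text
t 30.38 tcp [556.5 -80.2 132.4] z [-0.002  0.    -1.   ] y [-0.002 -1.    -0.   ] F [ 0.5 -0.7 -1.7] w 0.57 j [-0.22  0.33  1.87 -0.    0.94  1.35]
green [378.1 120.2] [353 113  50  16] dash [ 614.6 -161.2] held [ 619.2 -120.2]
green [381.3 187.9] [343 152  77  73] dash [ 566.5 -168. ] held [ 595.4 -123.6]
blue [ 29.5 114.6] [  3 106  53  18] dash [618.6  78.8] held [621.1  -1.9]
blue [145.9 116.5] [121 108  51  18] dash [617.3  -1.2] held [620.5 -41.3]
blue [261.5 118.3] [237 110  50  18] dash [616.  -80.8] held [619.8 -80.6]
blue [260.7 286.5] [199 230 125 114] dash [486.2 -80. ] held [555.8 -80.2]
```

Call:
drive_tool(commands="0 0 -30 0 0 0;0 0 -30 0 0 0;0 0 -20 0 0 0;0 0 -8 0 0 0;0 0 -4 0 0 0")

```text
t: 31.05
tcp_pos: [0.5581, -0.0798, 0.0409]
tool_rot: [1.0, -0.0, 0.0, 0.0]
contact_force: [0.6, -0.4, -0.9]
gripper_width: 0.574
```

Call:
drive_tool(commands="0 0 0 0 0 0;3 0 0 0 0 0;3 0 0 0 0 0;3 0 0 0 0 0;0 0 0 0 0 0")

```text
t: 31.68
tcp_pos: [0.5674, -0.0796, 0.0411]
tool_rot: [1.0, -0.0, 0.0, 0.0]
contact_force: [-0.5, -0.9, -0.5]
gripper_width: 0.573
```

Call:
drive_tool(commands="2 0 -1 0 0 0;2 0 0 0 0 0;1 0 0 0 0 0;0 0 0 0 0 0;0 0 0 0 0 0")

```text
t: 32.3
tcp_pos: [0.5717, -0.0796, 0.0398]
tool_rot: [1.0, -0.0, -0.0, -0.0]
contact_force: [0.3, -0.5, -0.9]
gripper_width: 0.573
```

Call:
drive_tool(commands="1 0 0 0 0 0;1 0 0 0 0 0;1 0 0 0 0 0;0 0 0 0 0 0;0 0 0 0 0 0")

```text
t: 32.92
tcp_pos: [0.5744, -0.0797, 0.0397]
tool_rot: [1.0, -0.0, -0.0, 0.0]
contact_force: [-1.4, -1.1, -1.0]
gripper_width: 0.574
```

Call:
drive_tool(commands="1 -0.5 0 0 0 0;1 0 0 0 0 0;1 0 0 0 0 0;0 0 0 0 0 0;0 0 0 0 0 0")

```text
t: 33.55
tcp_pos: [0.5752, -0.0801, 0.0394]
tool_rot: [1.0, -0.0, -0.003, -0.0]
contact_force: [-6.8, -1.2, 3.8]
gripper_width: 0.574
```

Call:
drive_tool(commands="1 0 0 0 0 0;1 0 0 0 0 0;0 0 0 0 0 0;0 0 0 0 0 0;0 0 0 0 0 0")

```text
t: 34.17
tcp_pos: [0.5753, -0.0801, 0.0393]
tool_rot: [1.0, 0.0, -0.005, -0.0]
contact_force: [-10.9, -1.3, 7.0]
gripper_width: 0.575
```

Call:
drive_tool(commands="-1 0 0 0 0 0;-1 0 0 0 0 0;-1 0 0 0 0 0;0 0 0 0 0 0;0 0 0 0 0 0")

```text
t: 34.8
tcp_pos: [0.5751, -0.0801, 0.0392]
tool_rot: [1.0, -0.0, -0.002, -0.0]
contact_force: [-5.9, -1.3, 1.6]
gripper_width: 0.573
```

Call:
drive_tool(commands="0 0 0 0 0 0;0 0 0 0 0 0;0 0 0 0 0 0;0 0 0 0 0 0;0 0 0 0 0 0", jaw=-0.4)

```text
t: 35.42
tcp_pos: [0.577, -0.0801, 0.0399]
tool_rot: [1.0, -0.0, 0.0, 0.0]
contact_force: [1.2, 0.6, 0.6]
gripper_width: 0.7
```

Call:
drive_tool(commands="0 0 20 0 0 0;0 0 40 0 0 0;-20 10 30 0 0 0;-40 30 0 0 0 0;-36 30 0 0 0 0")

```text
t: 36.05
tcp_pos: [0.4807, -0.0097, 0.1319]
tool_rot: [1.0, -0.001, 0.002, 0.0]
contact_force: [0.7, -0.2, -0.2]
gripper_width: 0.702
```

```bash
python3 loc.py w12
```

```text
t 36.05 tcp [480.7  -9.7 131.9] z [ 0.003 -0.    -1.   ] y [-0.002 -1.     0.   ] F [ 0.7 -0.2 -0.2] w 0.702 j [-0.11  0.19  2.06  0.    0.89  1.46]
green [492.2   3.8] [472   0  40   9] [ 604.2 -140.2   48. ] [ 611.4 -156.6   22. ]
green [493.7  69.2] [470  25  42  85] [ 569.6 -147.2   48. ] [ 572.4 -164.5   22. ]
red [ 6.1 63.6] [ 0 29 16 67] [573.  139.8  48. ] [576.2 158.6  22. ]
blue [122.8   0.8] [93  0 55  3] [605.9  67.7  48. ] [613.3  77.4  22. ]
blue [247.7   1.9] [220   0  54   5] [605.3  -2.5  48. ] [612.6  -1.6  22. ]
blue [372.9   3. ] [346   0  55   7] [604.7 -73.   48. ] [611.9 -80.9  22. ]
blue [378.7  63.8] [338  21  83  87] [572.7 -79.1  48. ] [575.9 -87.9  22. ]
blue [263.  215.6] [226 181  75  71] [478.9 -11.2  48. ] [470.3 -11.4  22. ]
blue [ 67.2 271.2] [ 34 246  71  54] [438.6 124.2  48. ] [425.  141.1  22. ]
```

View pics/w12.png

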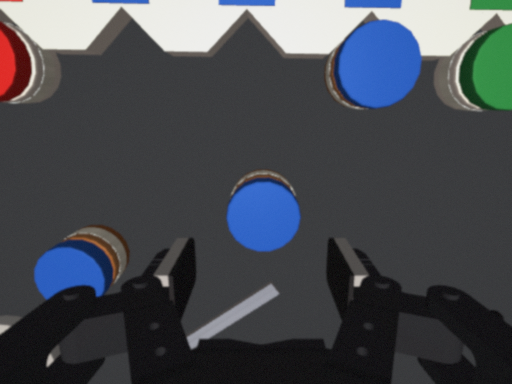

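Call:
drive_tool(commands="-2 -1 -30 0 0 0;0 0 -30 0 0 0;0 0 -20 0 0 0;0 0 -12 0 0 0;0 0 0 0 0 0")

```text
t: 36.72
tcp_pos: [0.4787, -0.0111, 0.0378]
tool_rot: [1.0, -0.0, -0.0, -0.0]
contact_force: [0.6, 0.2, 0.6]
gripper_width: 0.699
```

Call:
drive_tool(commands="0 0 0 0 0 0;0 0 0 0 0 0;0 0 0 0 0 0;0 0 0 0 0 0;0 0 0 0 0 0", jaw=1)

```text
t: 37.35
tcp_pos: [0.4799, -0.0113, 0.0388]
tool_rot: [1.0, -0.0, 0.001, 0.0]
contact_force: [0.2, -0.9, 5.7]
gripper_width: 0.571
```

Call:
drive_tool(commands="0 0 5 0 0 0;0 0 20 0 0 0;0 0 40 0 0 0;25 5 30 0 0 0;30 5 0 0 0 0")

```text
t: 37.98
tcp_pos: [0.5359, -0.0011, 0.1357]
tool_rot: [1.0, -0.0, 0.003, 0.0]
contact_force: [0.9, 0.0, -0.8]
gripper_width: 0.573
```

Call:
drive_tool(commands="25 1 0 0 0 0;0 0 0 0 0 0;0 0 0 0 0 0;0 0 0 0 0 0;0 0 0 0 0 0")

```text
t: 38.6
tcp_pos: [0.5579, -0.0002, 0.1326]
tool_rot: [1.0, -0.0, -0.0, -0.0]
contact_force: [-0.2, 0.6, -0.5]
gripper_width: 0.569
```

```bash
python3 held.py w13
```

```text
t 38.6 tcp [ 5.579e+02 -2.000e-01  1.326e+02] z [-0.001  0.    -1.   ] y [-0.001 -1.    -0.   ] F [-0.2  0.6 -0.5] w 0.569 j [-0.08  0.32  1.88 -0.    0.94  1.49]
green [490.  122.5] [467 115  45  16] dash [ 614.7 -158.9] held [619.9 -78.4]
green [490.8 191.1] [463 154  49  73] dash [ 565.7 -168.3] held [595.7 -83.1]
red [ 29.7 114.3] [  4 106  53  18] dash [620.2 158.8] held [622.6  78.2]
red [ 23.7 184.2] [  0 147  54  73] dash [570.9 172.2] held [598.3  84.8]
blue [146.1 116.5] [121 108  51  18] dash [618.7  78.8] held [621.9  38.7]
blue [262.  118.5] [238 110  50  18] dash [617.4  -1. ] held [ 6.212e+02 -6.000e-01]
blue [377.4 120.4] [352 112  52  18] dash [616.1 -80.8] held [620.6 -40. ]
blue [382.6 189. ] [345 152  77  74] dash [567.2 -89.1] held [596.5 -44. ]
blue [260.8 286.8] [199 231 125 113] dash [ 4.874e+02 -2.000e-01] held [ 5.571e+02 -2.000e-01]
blue [ 73.6 351.4] [ 66 344  16  18] dash [426.6 157.3] held [527.2  77.4]
blue [119.  373.2] [101 357  30  27] dash [404.4 121.6] held [516.2  59.8]
```

Call:
drive_tool(commands="0 0 -30 0 0 0;0 0 -30 0 0 0;0 0 -20 0 0 0;0 0 -8 0 0 0;0 -0.5 -4 0 0 0")

```text
t: 39.28
tcp_pos: [0.5592, -0.0006, 0.0408]
tool_rot: [1.0, -0.0, 0.0, 0.0]
contact_force: [0.1, 0.1, -0.9]
gripper_width: 0.573
```

Call:
drive_tool(commands="0 0 0 0 0 0;3 0 0 0 0 0;3 0 0 0 0 0;3 0 0 0 0 0;0 0 -1 0 0 0")

```text
t: 39.9
tcp_pos: [0.5684, -0.0006, 0.0401]
tool_rot: [1.0, -0.0, 0.0, 0.0]
contact_force: [0.5, -0.3, -1.6]
gripper_width: 0.572
```

Call:
drive_tool(commands="2 0 0 0 0 0;2 0 0 0 0 0;1 0 0 0 0 0;1 0 0 0 0 0;0 0 0 0 0 0")

```text
t: 40.52
tcp_pos: [0.5739, -0.0006, 0.0398]
tool_rot: [1.0, -0.0, 0.0, -0.0]
contact_force: [0.1, 0.2, -2.1]
gripper_width: 0.571
```

Call:
drive_tool(commands="1 0 0 0 0 0;1 0 0 0 0 0;0 0 0 0 0 0;0 0 0 0 0 0;0 0 0 0 0 0")

```text
t: 41.15
tcp_pos: [0.5758, -0.0006, 0.0398]
tool_rot: [1.0, -0.0, 0.0, -0.0]
contact_force: [-0.1, 0.4, -1.0]
gripper_width: 0.575
```

Call:
drive_tool(commands="1 0 0 0 0 0;1 0 0 0 0 0;0 0 0 0 0 0;0 0 0 0 0 0;0 0 0 0 0 0")

```text
t: 41.78
tcp_pos: [0.5766, -0.0002, 0.0394]
tool_rot: [1.0, -0.0, -0.001, -0.0]
contact_force: [-4.2, 2.1, 1.1]
gripper_width: 0.573
```

Call:
drive_tool(commands="1 0.5 0 0 0 0;1 0.3 0 0 0 0;0 0 0 0 0 0;0 0 0 0 0 0;0 0 0 0 0 0")

```text
t: 42.4
tcp_pos: [0.5768, -0.0002, 0.0393]
tool_rot: [1.0, -0.0, -0.004, 0.0]
contact_force: [-7.3, -0.3, 4.0]
gripper_width: 0.578
```

Call:
drive_tool(commands="1 0 0 0 0 0;0 0 0 0 0 0;0 0 0 0 0 0;0 0 0 0 0 0;0 0 0 0 0 0")

```text
t: 43.02
tcp_pos: [0.5769, -0.0002, 0.0393]
tool_rot: [1.0, 0.0, -0.005, 0.0]
contact_force: [-10.2, 0.1, 7.2]
gripper_width: 0.573
```

Call:
drive_tool(commands="-1 0 0 0 0 0;-1 0 0 0 0 0;-1 0 0 0 0 0;0 0 0 0 0 0;0 0 0 0 0 0")

```text
t: 43.65
tcp_pos: [0.5767, -0.0001, 0.0393]
tool_rot: [1.0, -0.0, -0.001, 0.0]
contact_force: [-5.0, -0.9, 0.1]
gripper_width: 0.57
```

Call:
drive_tool(commands="0 0 0 0 0 0;0 0 0 0 0 0;0 0 0 0 0 0;0 0 0 0 0 0;0 0 0 0 0 0", jaw=-0.4)

```text
t: 44.28
tcp_pos: [0.5781, 0.0002, 0.04]
tool_rot: [1.0, -0.0, 0.0, 0.0]
contact_force: [0.2, -0.4, -0.0]
gripper_width: 0.706
```

Call:
drive_tool(commands="0 0 20 0 0 0;0 0 40 0 0 0;-20 30 30 0 0 0;-40 50 0 0 0 0;-50 45 0 0 0 0")

```text
t: 44.9
tcp_pos: [0.4731, 0.1222, 0.1323]
tool_rot: [1.0, -0.001, 0.002, -0.001]
contact_force: [0.8, 1.0, 1.4]
gripper_width: 0.701
```

```bash
python3 loc.py w14
```

```text
t 44.9 tcp [473.1 122.2 132.3] z [ 0.005  0.001 -1.   ] y [-0.002 -1.    -0.001] F [0.8 1.  1.4] w 0.701 j [0.16 0.2  2.04 0.   0.89 1.74]
red [197.1  43.4] [156   0  83  88] [576.4 159.2  48. ] [581.1 163.8  22. ]
blue [468.   47.5] [426   4  86  89] [574.    1.6  48. ] [578.3 -13.5  22. ]
blue [256.9 266.3] [222 232  71  68] [434.5 125.   48. ] [421.4 125.4  22. ]
```

View pics/w14.png

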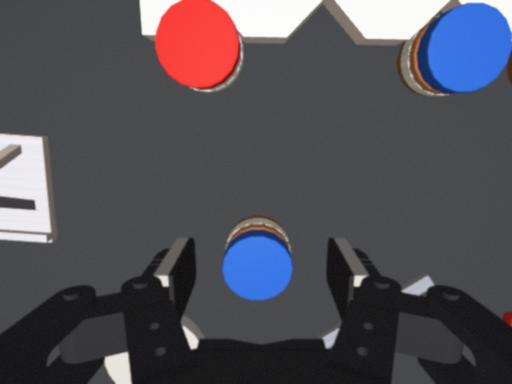

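Call:
drive_tool(commands="-20 2 -30 0 0 0;-18 1 -30 0 0 0;0 0 -20 0 0 0;0 0 -12 0 0 0;0 0 0 0 0 0")

```text
t: 45.58
tcp_pos: [0.4346, 0.1237, 0.0379]
tool_rot: [1.0, -0.0, -0.0, 0.0]
contact_force: [0.4, 0.2, 0.7]
gripper_width: 0.702
```

```bash
python3 loc.py w15
```

```text
t 45.58 tcp [434.6 123.7  37.9] z [-0. -0. -1.] y [-0.001 -1.     0.   ] F [0.4 0.2 0.7] w 0.702 j [ 0.18  0.32  2.15 -0.    0.67  1.75]
blue [260.8 296.3] [195 224 126 121] [431.2 123.6  48. ] [414.9 123.6  22. ]
```

View pics/w15.png

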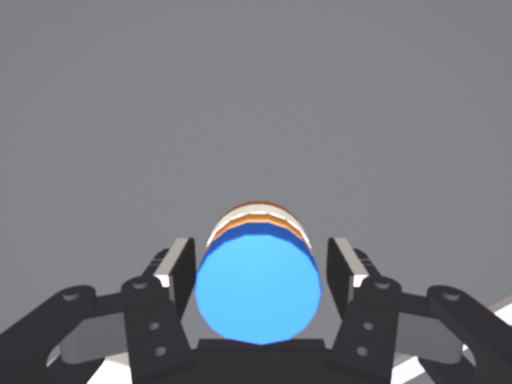

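Call:
drive_tool(commands="-2 0 0 0 0 0;0 0 0 0 0 0;0 0 0 0 0 0;0 0 0 0 0 0;0 0 0 0 0 0", jaw=1)

```text
t: 46.25
tcp_pos: [0.4342, 0.1241, 0.0392]
tool_rot: [1.0, -0.0, 0.002, -0.0]
contact_force: [1.5, 0.8, 6.6]
gripper_width: 0.568
```

Call:
drive_tool(commands="0 0 5 0 0 0;0 0 20 0 0 0;0 0 40 0 0 0;30 -10 30 0 0 0;35 -15 0 0 0 0")

```text
t: 46.88
tcp_pos: [0.4989, 0.0991, 0.1353]
tool_rot: [1.0, 0.0, 0.002, -0.0]
contact_force: [0.1, -0.1, -1.6]
gripper_width: 0.571
```

Call:
drive_tool(commands="35 -15 0 0 0 0;25 -4 0 0 0 0;0 0 0 0 0 0;0 0 0 0 0 0;0 0 0 0 0 0")

```text
t: 47.5
tcp_pos: [0.5555, 0.0801, 0.1322]
tool_rot: [1.0, -0.0, -0.001, 0.0]
contact_force: [0.5, 0.6, -1.1]
gripper_width: 0.572
```

```bash
python3 held.py w16
```

```text
t 47.5 tcp [555.5  80.1 132.2] z [-0.002 -0.    -1.   ] y [-0. -1.  0.] F [ 0.5  0.6 -1.1] w 0.572 j [0.07 0.33 1.87 0.   0.94 1.64]
red [145.5 110.4] [120 102  52  18] dash [620.2 159. ] held [621.5 119. ]
red [138.4 179. ] [101 142  76  74] dash [572.2 168.5] held [597.8 123.7]
blue [262.5 112.5] [238 104  50  18] dash [618.8  78.9] held [620.8  79.5]
blue [378.6 114.6] [353 106  52  18] dash [617.5  -0.8] held [620.1  40.2]
blue [490.5 116.8] [468 108  44  18] dash [616.1 -77.9] held [619.4   2.2]
blue [383.7 183.3] [346 146  77  75] dash [569.1  -9.1] held [596.3  36.1]
blue [492.8 187.7] [468 149  44  74] dash [565.9 -88.8] held [594.7  -3.2]
blue [260.7 288.1] [199 233 125 112] dash [483.8  80. ] held [554.2  80. ]
```

Call:
drive_tool(commands="0 0 -30 0 0 0;0 0 -30 0 0 0;0 0 -20 0 0 0;0 0 -8 0 0 0;0 -0.5 -4 0 0 0")

```text
t: 48.18
tcp_pos: [0.5576, 0.0794, 0.0409]
tool_rot: [1.0, -0.0, 0.0, -0.0]
contact_force: [0.2, 0.3, -1.9]
gripper_width: 0.574
```

Call:
drive_tool(commands="3 0 0 0 0 0;3 0 0 0 0 0;3 0 0 0 0 0;3 0 0 0 0 0;2 0 -1 0 0 0")

```text
t: 48.8
tcp_pos: [0.5718, 0.0793, 0.04]
tool_rot: [1.0, -0.0, 0.0, -0.0]
contact_force: [-0.2, 0.8, -2.2]
gripper_width: 0.574
```

Call:
drive_tool(commands="2 0 0 0 0 0;2 0 0 0 0 0;1 0 0 0 0 0;0 0 0 0 0 0;0 0 0 0 0 0")

```text
t: 49.42
tcp_pos: [0.5762, 0.0793, 0.0398]
tool_rot: [1.0, -0.0, -0.0, 0.0]
contact_force: [-0.5, -0.0, -2.3]
gripper_width: 0.574
```

Call:
drive_tool(commands="1 0 0 0 0 0;1 0 0 0 0 0;0 0 0 0 0 0;0 0 0 0 0 0;0 0 0 0 0 0")

```text
t: 50.05
tcp_pos: [0.5781, 0.0794, 0.0398]
tool_rot: [1.0, -0.0, -0.0, -0.0]
contact_force: [-0.8, 0.8, -1.2]
gripper_width: 0.571
```

Call:
drive_tool(commands="1 0.3 0 0 0 0;1 0 0 0 0 0;0 0 0 0 0 0;0 0 0 0 0 0;0 0 0 0 0 0")

```text
t: 50.68
tcp_pos: [0.5789, 0.0798, 0.0395]
tool_rot: [1.0, -0.0, -0.002, -0.0]
contact_force: [-4.9, 0.4, -0.2]
gripper_width: 0.572
```

Call:
drive_tool(commands="1 0.3 0 0 0 0;1 0 0 0 0 0;0 0 0 0 0 0;0 0 0 0 0 0;0 0 0 0 0 0")

```text
t: 51.3
tcp_pos: [0.579, 0.0798, 0.0394]
tool_rot: [1.0, -0.0, -0.004, 0.0]
contact_force: [-8.4, 0.9, 3.7]
gripper_width: 0.575
```

Call:
drive_tool(commands="-1 0 0 0 0 0;-1 0 0 0 0 0;-1 0 0 0 0 0;0 0 0 0 0 0;0 0 0 0 0 0")

```text
t: 51.92
tcp_pos: [0.5788, 0.0798, 0.0395]
tool_rot: [1.0, -0.0, -0.001, 0.0]
contact_force: [-4.0, 0.8, -1.7]
gripper_width: 0.572
```

Call:
drive_tool(commands="0 0 0 0 0 0;0 0 0 0 0 0;0 0 0 0 0 0;0 0 0 0 0 0;0 0 0 0 0 0", jaw=-0.4)

```text
t: 52.55
tcp_pos: [0.5795, 0.0799, 0.0399]
tool_rot: [1.0, -0.0, 0.0, -0.0]
contact_force: [-1.2, 0.7, -0.7]
gripper_width: 0.703
```

Call:
drive_tool(commands="0 0 20 0 0 0;0 0 40 0 0 0;-20 -20 60 0 0 0;-30 -30 60 0 0 0;-10 -30 0 0 0 0")

```text
t: 53.18
tcp_pos: [0.5279, 0.005, 0.2144]
tool_rot: [1.0, 0.0, 0.006, 0.0]
contact_force: [1.0, -0.2, -1.0]
gripper_width: 0.704
```

Call:
drive_tool(commands="0 0 0 0 0 0;0 0 0 0 0 0;0 0 0 0 0 0;0 0 0 0 0 0;0 0 0 0 0 0")

```text
t: 53.8
tcp_pos: [0.5249, 0.006, 0.2069]
tool_rot: [1.0, 0.0, -0.0, -0.0]
contact_force: [0.1, -0.3, 0.8]
gripper_width: 0.703
```

```bash
cat > final.py <<'E'
from h import *
from rack import fitrack
import sys
st(); c=shot('wrist',sys.argv[1])
hsv=cv2.cvtColor(c["frame"],cv2.COLOR_RGB2HSV)
g=cv2.cvtColor(c["frame"],cv2.COLOR_RGB2GRAY)
for k in ('green','red','blue'):
    for ce,b in blobs(c,*COL[k],100):
        m=cv2.inRange(hsv,np.array(COL[k][0]),np.array(COL[k][1]))[b[1]:b[1]+b[3],b[0]:b[0]+b[2]]
        cn=max(cv2.findContours(m,cv2.RETR_EXTERNAL,cv2.CHAIN_APPROX_NONE)[0],key=len).reshape(-1,2)+b[:2]
        w=p2w(c,cn,.048)[:,:2]*1000
        A=np.c_[2*w,np.ones(len(w))]; s=np.linalg.lstsq(A,(w**2).sum(1),rcond=None)[0]
        print(k,np.round(ce),b[4],'circ',np.round(s[:2],1),'r',round(np.sqrt(s[2]+s[0]**2+s[1]**2),1),'z22',np.round(p2w(c,ce,.022)[0,:2]*1000,1))
E
python3 final.py w17
```

```text
t 53.8 tcp [524.9   6.  206.9] z [-0.001  0.    -1.   ] y [ 0. -1. -0.] F [ 0.1 -0.3  0.8] w 0.703 j [-0.07  0.16  1.91  0.    1.07  1.5 ]
green [449.  81.] 446 circ [ 612.7 -146.7] r 11.0 z22 [ 614.8 -160.8]
green [455. 132.] 2673 circ [ 571.5 -157.4] r 24.1 z22 [ 570.1 -172.5]
red [87. 74.] 499 circ [617.8 145.8] r 11.4 z22 [620.1 158.8]
red [ 79. 125.] 2694 circ [576.6 158.2] r 23.9 z22 [575.8 172.2]
blue [178.  76.] 513 circ [616.8  72.7] r 11.5 z22 [618.8  79. ]
blue [269.  77.] 508 circ [ 6.151e+02 -4.000e-01] r 11.5 z22 [617.5  -1.1]
blue [359.  79.] 497 circ [614.1 -73.5] r 11.3 z22 [616.1 -80.8]
blue [174. 127.] 2705 circ [575.2  78.9] r 24.0 z22 [574.3  85.6]
blue [268. 129.] 2681 circ [ 5.738e+02 -1.000e-01] r 24.0 z22 [572.7  -0.7]
blue [362. 131.] 2689 circ [572.5 -79.1] r 24.0 z22 [571.3 -87. ]
```

View pics/w17.png

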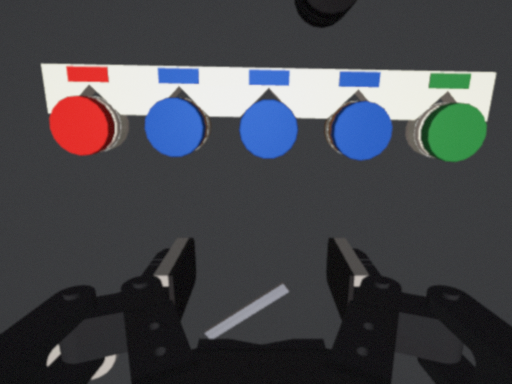

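Call:
drive_tool(commands="-2 -42 -20 0 0 0;-3 -42 -40 0 0 0;-5 -42 -50 0 0 0;0 -40 -40 0 0 0;0 0 -25 0 0 0", jaw=1)

```text
t: 54.48
tcp_pos: [0.5144, -0.1608, 0.0326]
tool_rot: [1.0, -0.002, -0.001, -0.0]
contact_force: [0.6, 0.1, 0.4]
gripper_width: 0.002
```

Call:
drive_tool(commands="0 0 0 0 0 0;0 0 0 0 0 0;0 0 0 0 0 0;5 0 0 0 0 0;5 0 0 0 0 0")

```text
t: 55.1
tcp_pos: [0.5262, -0.1585, 0.0356]
tool_rot: [1.0, -0.0, 0.001, 0.0]
contact_force: [-0.5, 0.4, 0.5]
gripper_width: -0.002
```

```bash
python3 loc.py w18
```

```text
t 55.1 tcp [ 526.2 -158.5   35.6] z [ 0.002 -0.001 -1.   ] y [-0.    -1.     0.001] F [-0.5  0.4  0.5] w -0.002 j [-0.37  0.47  1.93  0.    0.75  1.2 ]
green [274.8 190.4] [195 101 141 139] [ 565.5 -163.4   48. ] [ 559.  -164.5   22. ]
blue [58.1 45.8] [ 9 28 98 37] [611.5 -95.8  48. ] [615.9 -81.   22. ]
blue [ 47.  168.3] [  0  97 107 140] [573.2 -86.   48. ] [568.5 -68.9  22. ]
```

View pics/w18.png

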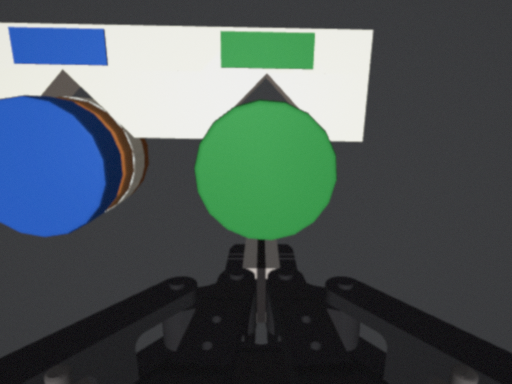

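Call:
drive_tool(commands="0 -2 -9 0 0 0;3 0 0 0 0 0;3 0 0 0 0 0;2 0 0 0 0 0;0 0 0 0 0 0")

```text
t: 55.78
tcp_pos: [0.533, -0.1605, 0.0256]
tool_rot: [1.0, -0.0, -0.0, -0.0]
contact_force: [-1.0, -0.6, -0.4]
gripper_width: -0.001
```

Call:
drive_tool(commands="2 0 0 0 0 0;1 0 0 0 0 0;1 0 0 0 0 0;0 0 0 0 0 0;0 0 0 0 0 0")

```text
t: 56.4
tcp_pos: [0.5335, -0.1601, 0.0252]
tool_rot: [1.0, -0.0, -0.004, -0.001]
contact_force: [-8.6, -0.8, 6.8]
gripper_width: -0.004
```

Call:
drive_tool(commands="-8 0 0 0 0 0;-8 0 0 0 0 0;0 30 0 0 0 0;0 30 0 0 0 0;0 20 0 0 0 0")

```text
t: 57.02
tcp_pos: [0.5211, -0.0794, 0.0258]
tool_rot: [1.0, -0.0, 0.0, -0.0]
contact_force: [-0.7, 0.0, 0.2]
gripper_width: 0.0
```

Call:
drive_tool(commands="0 0 0 0 0 0;5 0 0 0 0 0;5 0 0 0 0 0;1 0 0 0 0 0;0 0 0 0 0 0")

```text
t: 57.65
tcp_pos: [0.5323, -0.081, 0.0256]
tool_rot: [1.0, -0.001, -0.0, 0.0]
contact_force: [-0.0, 0.7, -0.5]
gripper_width: 0.004
```

Call:
drive_tool(commands="2 0 0 0 0 0;1 0 0 0 0 0;1 0 0 0 0 0;1 0 0 0 0 0;0 0 0 0 0 0")

```text
t: 58.28
tcp_pos: [0.5348, -0.0803, 0.0252]
tool_rot: [1.0, -0.0, -0.003, -0.0]
contact_force: [-5.7, -0.2, 3.9]
gripper_width: 0.001
```

Call:
drive_tool(commands="-8 0 0 0 0 0;-8 0 0 0 0 0;0 30 0 0 0 0;0 30 0 0 0 0;0 20 0 0 0 0")

```text
t: 58.9
tcp_pos: [0.5211, 0.0005, 0.0258]
tool_rot: [1.0, -0.0, 0.0, -0.0]
contact_force: [0.7, -0.2, 0.2]
gripper_width: -0.001
```

Call:
drive_tool(commands="0 0 0 0 0 0;5 0 0 0 0 0;5 0 0 0 0 0;2 0 0 0 0 0;0 0 0 0 0 0")

```text
t: 59.52
tcp_pos: [0.5335, -0.001, 0.0257]
tool_rot: [1.0, -0.001, 0.0, 0.0]
contact_force: [-0.2, 0.6, 0.0]
gripper_width: -0.003
```

Call:
drive_tool(commands="2 0 0 0 0 0;1 0 0 0 0 0;1 0 0 0 0 0;1 0 0 0 0 0;0 0 0 0 0 0")

```text
t: 60.15
tcp_pos: [0.5362, -0.0005, 0.0253]
tool_rot: [1.0, -0.0, -0.002, -0.0]
contact_force: [-5.2, -0.6, 4.6]
gripper_width: 0.0
```

Call:
drive_tool(commands="-8 0 0 0 0 0;-8 0 0 0 0 0;0 30 0 0 0 0;0 30 0 0 0 0;0 20 0 0 0 0")

```text
t: 60.78
tcp_pos: [0.5221, 0.0806, 0.0258]
tool_rot: [1.0, -0.0, 0.001, -0.0]
contact_force: [-0.1, -0.2, -1.1]
gripper_width: -0.0
```

Call:
drive_tool(commands="0 0 0 0 0 0;5 0 0 0 0 0;5 0 0 0 0 0;2 0 0 0 0 0;0 0 0 0 0 0")

```text
t: 61.4
tcp_pos: [0.5345, 0.079, 0.0257]
tool_rot: [1.0, -0.001, 0.0, 0.0]
contact_force: [0.2, 0.2, 0.1]
gripper_width: -0.0
```

Call:
drive_tool(commands="2 0 0 0 0 0;1 0 0 0 0 0;1 0 0 0 0 0;1 0 0 0 0 0;0 0 0 0 0 0")

```text
t: 62.02
tcp_pos: [0.5376, 0.0795, 0.0254]
tool_rot: [1.0, -0.0, -0.002, 0.0]
contact_force: [-5.2, -0.4, 4.8]
gripper_width: -0.004
```

Call:
drive_tool(commands="-8 0 0 0 0 0;-8 0 0 0 0 0;0 30 0 0 0 0;0 30 0 0 0 0;0 20 0 0 0 0")

```text
t: 62.65
tcp_pos: [0.5234, 0.1606, 0.0259]
tool_rot: [1.0, -0.0, 0.001, -0.0]
contact_force: [0.3, -0.0, -0.1]
gripper_width: 0.005
```

Call:
drive_tool(commands="0 0 0 0 0 0;5 0 0 0 0 0;5 0 0 0 0 0;2 0 0 0 0 0;0 0 0 0 0 0")

```text
t: 63.28
tcp_pos: [0.5355, 0.159, 0.0257]
tool_rot: [1.0, -0.001, 0.0, 0.0]
contact_force: [-0.0, 0.1, 0.6]
gripper_width: -0.001
```

Call:
drive_tool(commands="2 0 0 0 0 0;1 0 0 0 0 0;1 0 0 0 0 0;1 0 0 0 0 0;0 0 0 0 0 0")

```text
t: 63.9
tcp_pos: [0.539, 0.1594, 0.0254]
tool_rot: [1.0, -0.0, -0.001, 0.0]
contact_force: [-4.4, 0.4, 1.8]
gripper_width: -0.001
```

Call:
drive_tool(commands="-10 0 0 0 0 0;-20 0 0 0 0 0;-30 -60 40 0 0 0;-30 -60 60 0 0 0;-30 -60 60 0 0 0")

```text
t: 64.53
tcp_pos: [0.4438, 0.027, 0.142]
tool_rot: [1.0, 0.0, 0.001, 0.0]
contact_force: [0.3, -1.7, 0.0]
gripper_width: 0.0
```

Call:
drive_tool(commands="0 -60 60 0 0 0;0 -60 30 0 0 0;0 -60 0 0 0 0;0 -60 0 0 0 0;0 0 0 0 0 0", jaw=0.3)

```text
t: 65.15
tcp_pos: [0.4448, -0.1961, 0.2139]
tool_rot: [1.0, -0.003, 0.001, 0.001]
contact_force: [-0.5, -0.5, -1.3]
gripper_width: 0.355
```

Call:
drive_tool(commands="-10 -50 5 0 0 10;0 -40 5 0 0 10;0 0 5 0 0 10;0 0 5 0 0 10;0 0 0 0 0 10")

```text
t: 65.78
tcp_pos: [0.4349, -0.281, 0.2333]
tool_rot: [0.905, 0.425, 0.0, 0.0]
contact_force: [0.1, -0.1, 0.2]
gripper_width: 0.349
```

Call:
drive_tool(commands="0 0 0 0 0 10;0 0 0 0 0 10;0 0 0 0 0 10;0 0 0 0 0 10;0 0 0 0 0 0")

```text
t: 66.4
tcp_pos: [0.4346, -0.2808, 0.2329]
tool_rot: [0.708, 0.707, 0.0, -0.0]
contact_force: [-0.1, 0.8, -0.1]
gripper_width: 0.348
```

```bash
python3 loc.py w19
```

```text
t 66.4 tcp [ 434.6 -280.8  232.9] z [ 0.  0. -1.] y [ 1.    -0.002  0.   ] F [-0.1  0.8 -0.1] w 0.348 j [-0.66  0.12  1.9   0.    1.12 -0.66]
red [504.5 234.9] [491 184  21  84] [ 680.  -338.6   48. ] [ 700.6 -349.1   22. ]
```

View pics/w19.png

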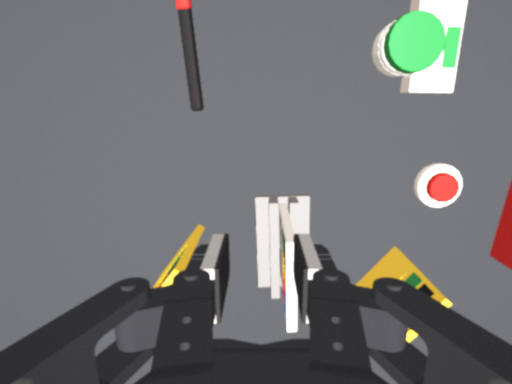

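```bash
python3 -c "
from h import *
im=cv2.imread('pics/w19.png')
cv2.imwrite('pics/w19z.png',cv2.resize(im[180:345,215:345],None,fx=3.6,fy=3.6,interpolation=cv2.INTER_CUBIC))
c=shot('top','top2')
cv2.imwrite('pics/top2z.png',cv2.resize(c['frame'][195:255,350:440,::-1],None,fx=8,fy=8,interpolation=cv2.INTER_CUBIC))
"
```

```text
(no output)
```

View pics/w19z.png

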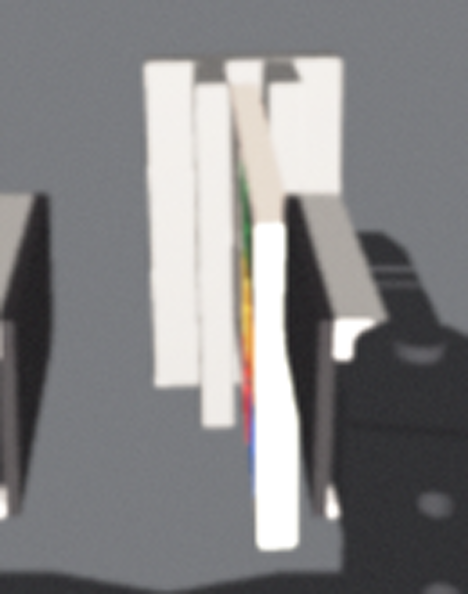

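View pics/top2z.png

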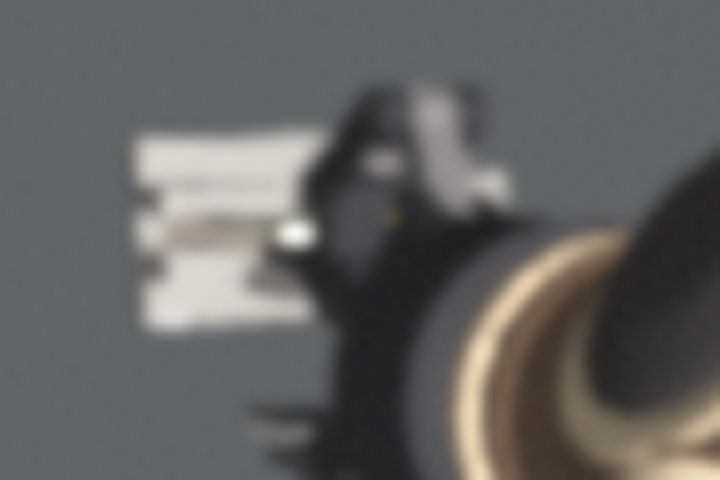

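```bash
python3 -c "
from h import *
st(); c=shot('wrist')
print(np.round(p2w(c,[[285.8,241.7],[294.2,241.7],[286.4,332.2],[297.8,332.2]],.12)*1000,1))
h=np.array([[145,62],[342,58],[155,385]])/3.6+[215,180]
print(np.round(p2w(c,h,.035)*1000,1),np.round(p2w(c,h,.010)*1000,1))
"
```

```text
t 66.5 tcp [ 434.6 -281.1  233. ] z [ 0.  0. -1.] y [ 1.    -0.002  0.   ] F [ 0.1 -0.8 -0.2] w 0.349 j [-0.66  0.12  1.9   0.    1.12 -0.66]
[[ 455.3 -315.6  120. ]
 [ 461.8 -315.6  120. ]
 [ 457.3 -396.9  120. ]
 [ 466.8 -396.9  120. ]]
[[ 430.6 -303.3   35. ]
 [ 485.8 -302.2   35. ]
 [ 433.  -404.7   35. ]] [[ 430.2 -310.1   10. ]
 [ 489.7 -309.    10. ]
 [ 432.8 -419.4   10. ]]
```

Call:
drive_tool(commands="12 -37 -10 0 0 0.9;13 -38 -10 0 0 0.8;0 0 0 0 0 0;0 0 0 0 0 0;0 0 0 0 0 0")

```text
t: 67.18
tcp_pos: [0.4593, -0.356, 0.2134]
tool_rot: [0.697, 0.717, 0.0, -0.0]
contact_force: [-0.0, -0.9, -0.3]
gripper_width: 0.345
```

```bash
python3 loc.py w20; python3 -c "
import cv2
im=cv2.imread('pics/w20.png')
cv2.imwrite('pics/w20z.png',cv2.resize(im[100:345,195:345],None,fx=2.4,fy=2.4,interpolation=cv2.INTER_CUBIC))"
```

```text
t 67.17 tcp [ 459.3 -356.   213.4] z [-0.  0. -1.] y [ 1.     0.029 -0.   ] F [-0.  -0.9 -0.3] w 0.345 j [-0.73  0.26  1.77  0.    1.11 -0.76]
red [504.3 184. ] [491 137  21  76] [ 679.6 -350.4   48. ] [ 699.5 -355.8   22. ]
red [358.2 260.9] [349 250  20  23] [ 556.3 -429.6   48. ] [ 565.2 -442.2   22. ]
blue [365.8 272.7] [356 262  21  24] [ 565.  -441.8   48. ] [ 574.6 -455.5   22. ]
```

View pics/w20z.png

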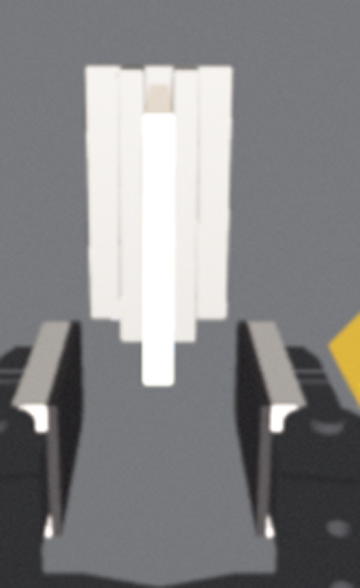

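```bash
python3 -c "
from h import *
st(); c=shot('wrist')
print(np.round(p2w(c,[[254.2,147.1],[267.9,147.1],[254.2,260.4],[267.9,260.4]],.12)*1000,1))
"
```

```text
t 67.22 tcp [ 459.4 -356.1  213.5] z [ 0.  0. -1.] y [1.    0.029 0.   ] F [-0.  -0.2  0.7] w 0.351 j [-0.73  0.26  1.77  0.    1.11 -0.76]
[[ 455.4 -315.8  120. ]
 [ 464.3 -315.5  120. ]
 [ 457.4 -396.8  120. ]
 [ 467.2 -396.5  120. ]]
```

Call:
drive_tool(commands="0 0 -40 0 0 0;0 0 -40 0 0 0;0 0 -25 0 0 0;0 0 -10 0 0 0;0 0 0 0 0 0")

```text
t: 67.9
tcp_pos: [0.4595, -0.3567, 0.0982]
tool_rot: [0.697, 0.717, -0.0, -0.0]
contact_force: [0.7, 0.1, 0.3]
gripper_width: 0.35
```

```bash
python3 loc.py w21
```

```text
t 67.9 tcp [ 459.5 -356.7   98.2] z [-0.  0. -1.] y [ 1.     0.029 -0.   ] F [0.7 0.1 0.3] w 0.35 j [-0.73  0.41  1.84 -0.    0.89 -0.76]
red [ 17.3 311.2] [  0 291  37  41] [ 316.4 -413.6   48. ] [ 294.9 -432.    22. ]
red [419.3 344.3] [410 336  17  19] [ 561.3 -429.8   48. ] [ 576.7 -450.6   22. ]
```

View pics/w21.png

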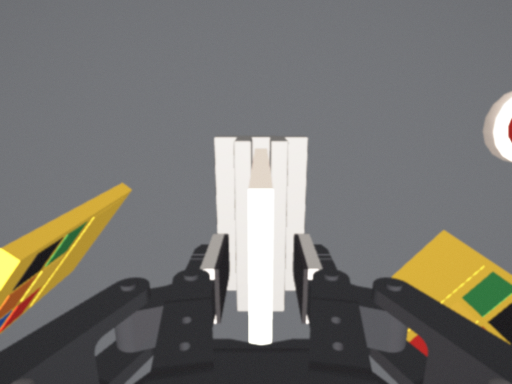

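Call:
drive_tool(commands="1 0 0 0 0 0;0 0 0 0 0 0;0 0 0 0 0 0;0 0 0 0 0 0;0 0 0 0 0 0", jaw=1)

```text
t: 68.58
tcp_pos: [0.4611, -0.3578, 0.0998]
tool_rot: [0.697, 0.717, -0.0, 0.001]
contact_force: [-2.1, -0.1, 6.1]
gripper_width: 0.088
```

Call:
drive_tool(commands="0 0 10 0 0 0;0 0 20 0 0 0;0 0 40 0 0 0;0 0 50 0 0 0;0 0 30 0 0 0")

```text
t: 69.2
tcp_pos: [0.4617, -0.3579, 0.2527]
tool_rot: [0.697, 0.717, 0.0, 0.003]
contact_force: [0.6, -0.5, -0.9]
gripper_width: 0.089
```

```bash
python3 -c "
from h import *
c=shot('top')
h=np.array([[66,167],[165,174],[159,245],[57,237]])/2.1+[60,120]
print(np.round(p2w(c,h,.008)*1000,1))
cv2.imwrite('pics/topbs.png',cv2.resize(c['frame'][190:250,75:150,::-1],None,fx=9,fy=9,interpolation=cv2.INTER_CUBIC))
s=shot('side')
cv2.imwrite('pics/sidebs.png',cv2.resize(s['frame'][270:355,210:290,::-1],None,fx=7,fy=7,interpolation=cv2.INTER_CUBIC))
"
```

```text
[[528.5 403.9   8. ]
 [518.6 283.3   8. ]
 [431.7 290.    8. ]
 [443.1 413.6   8. ]]
```

View pics/topbs.png

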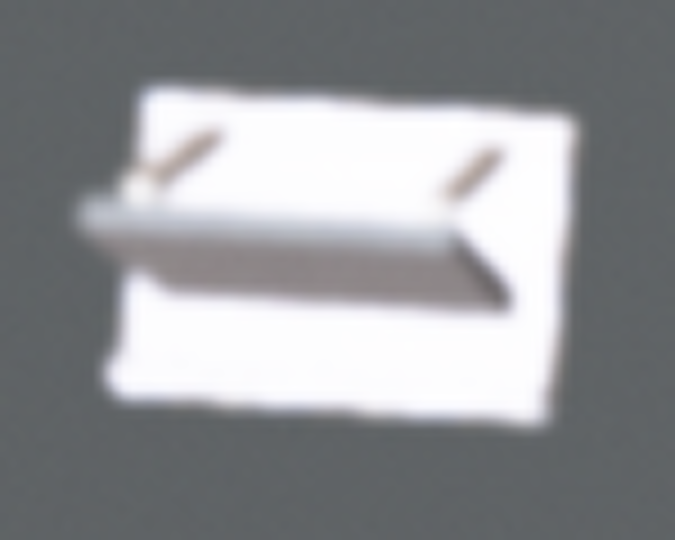

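View pics/sidebs.png

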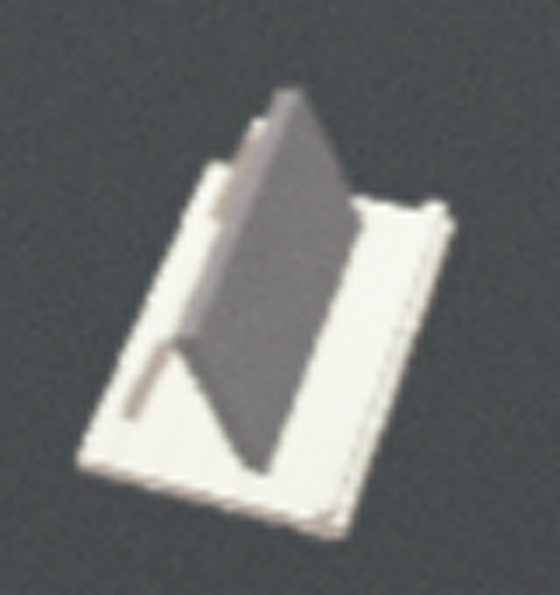

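Call:
drive_tool(commands="0 60 0 0 0 -2;0 60 0 0 0 -2;0 60 0 0 0 -2;0 60 0 0 0 -0.7;0 60 0 0 0 0")

```text
t: 69.92
tcp_pos: [0.4596, -0.055, 0.2475]
tool_rot: [0.738, 0.675, -0.0, -0.0]
contact_force: [1.0, -0.3, -0.8]
gripper_width: 0.086
```

Call:
drive_tool(commands="0 60 0 0 0 0;0 60 0 0 0 0;0 60 0 0 0 0;0 60 0 0 0 0;0 50 0 0 0 0")

```text
t: 70.55
tcp_pos: [0.4595, 0.2351, 0.2475]
tool_rot: [0.737, 0.676, -0.0, -0.0]
contact_force: [0.9, -0.5, -0.6]
gripper_width: 0.087
```

Call:
drive_tool(commands="0 30 0 0 0 0;0 0 0 0 0 0;0 0 0 0 0 0;0 0 0 0 0 0;0 0 0 0 0 0")

```text
t: 71.18
tcp_pos: [0.4606, 0.262, 0.2482]
tool_rot: [0.738, 0.675, -0.0, 0.0]
contact_force: [0.1, 1.0, -0.4]
gripper_width: 0.088
```

```bash
python3 loc.py w22
```

```text
t 71.17 tcp [460.6 262.  248.2] z [-0. -0. -1.] y [ 0.996 -0.089 -0.   ] F [ 0.1  1.  -0.4] w 0.088 j [ 0.43  0.13  1.86 -0.    1.16  0.52]
red [406.4 246.3] [402 233  10  27] [609.1 171.8  48. ] [620.5 159.3  22. ]
red [373.7 256.1] [352 235  45  44] [574.6 163.6  48. ] [583.2 150.4  22. ]
blue [377.1 331.9] [370 323  19  18] [578.5  68.4  48. ] [587.4  47.5  22. ]
```

View pics/w22.png

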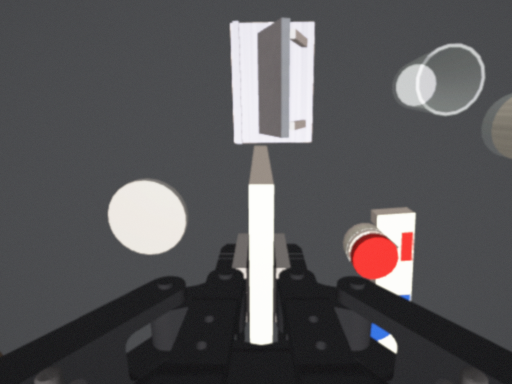

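```bash
python3 -c "
import cv2
im=cv2.imread('pics/w22.png')
cv2.imwrite('pics/w22z.png',cv2.resize(im[10:155,215:330],None,fx=4.1,fy=4.1,interpolation=cv2.INTER_CUBIC))"
```

```text
(no output)
```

View pics/w22z.png

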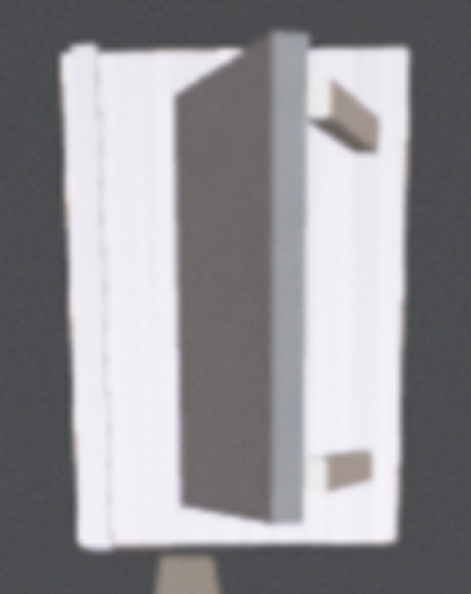

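```bash
python3 -c "
from h import *
st(); c=shot('wrist')
z=lambda p: np.array(p)/4.1+[215,10]
print('foot',np.round(p2w(c,z([[177,97],[182,505]]),.008)*1000,1))
print('ptop',np.round(p2w(c,z([[272,32],[270,522]]),.0663)*1000,1))
print('baseR',np.round(p2w(c,z([[409,48],[397,545]]),.008)*1000,1))
print('lip',np.round(p2w(c,z([[62,50],[80,547]]),.014)*1000,1), np.round(p2w(c,z([[98,45],[112,545]]),.014)*1000,1))
print('tile',np.round(p2w(c,[[247,183],[274,183],[247,343],[274,343]],.2482+.0215)*1000,1))
"
```

```text
t 71.22 tcp [460.7 262.2 248.2] z [ 0. -0. -1.] y [ 0.996 -0.089  0.   ] F [-0.2 -1.  -0.2] w 0.088 j [ 0.44  0.13  1.86 -0.    1.16  0.52]
foot [[471.8 399.1   8. ]
 [464.2 300.6   8. ]]
ptop [[491.6 398.   66.3]
 [484.  299.4  66.3]]
baseR [[529.1 405.    8. ]
 [520.4 285.    8. ]]
lip [[445.2 410.6  14. ]
 [436.6 292.5  14. ]] [[453.9 411.   14. ]
 [445.  292.3  14. ]]
tile [[461.5 304.9 269.7]
 [470.  304.2 269.7]
 [455.6 245.9 269.7]
 [465.3 245.  269.7]]
```

Call:
drive_tool(commands="6 17 -9 0.3 4 0.16;6 17 -9 0.3 4 0.16;6 17 -9 0.3 4 0.16;6 17 -9 0.3 4 0.16;5 16 -9 0.3 4 0.16")

```text
t: 71.9
tcp_pos: [0.4903, 0.3473, 0.203]
tool_rot: [0.722, 0.67, -0.12, -0.127]
contact_force: [-0.6, -0.1, -1.0]
gripper_width: 0.084
```

Call:
drive_tool(commands="0 0 0 0 0 0;0 0 0 0 0 0;0 0 0 0 0 0;0 0 0 0 0 0;0 0 0 0 0 0")

```text
t: 72.53
tcp_pos: [0.4894, 0.3469, 0.2038]
tool_rot: [0.722, 0.67, -0.119, -0.127]
contact_force: [0.7, 0.6, -0.2]
gripper_width: 0.089
```

```bash
python3 loc.py w23;  python3 -c "
from h import *
s=shot('side')
cv2.imwrite('pics/side3.png',s['frame'][:,:,::-1])
"
```

```text
t 72.53 tcp [489.4 346.9 203.8] z [-0.341  0.024 -0.94 ] y [ 0.937 -0.07  -0.342] F [ 0.7  0.6 -0.2] w 0.089 j [0.46 0.48 1.54 0.17 1.43 0.48]
```

View pics/w23.png

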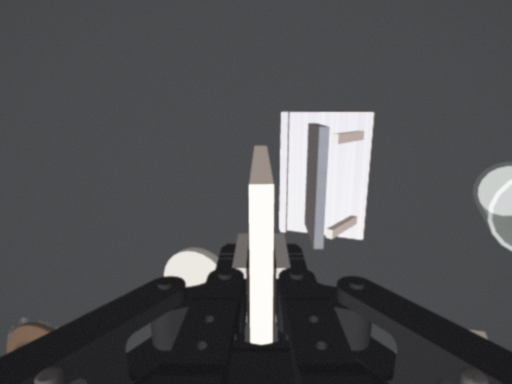

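View pics/side3.png

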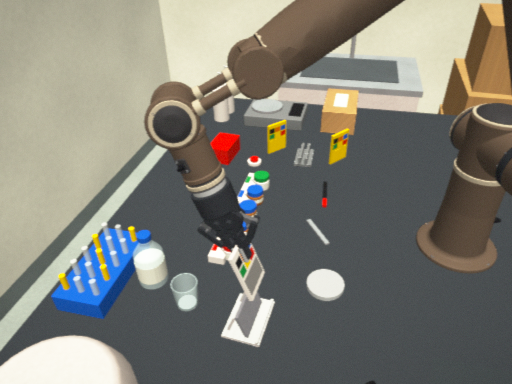

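Call:
drive_tool(commands="0 0 -30 0 0 0;0 -0.5 -30 0 0 0;0 0 -25 0 0 0;0 0 -12 0 0 0;0 0 0 0 0 0")

```text
t: 73.25
tcp_pos: [0.4889, 0.3463, 0.1055]
tool_rot: [0.721, 0.67, -0.12, -0.127]
contact_force: [0.0, 0.2, -1.3]
gripper_width: 0.086
```

```bash
python3 loc.py w24;  python3 -c "
from h import *
s=shot('side')
cv2.imwrite('pics/side4.png',cv2.resize(s['frame'][200:355,180:320,::-1],None,fx=3.8,fy=3.8,interpolation=cv2.INTER_CUBIC))
"
```

```text
t 73.25 tcp [488.9 346.3 105.5] z [-0.344  0.022 -0.939] y [ 0.936 -0.07  -0.345] F [ 0.   0.2 -1.3] w 0.086 j [0.46 0.59 1.58 0.18 1.28 0.45]
```

View pics/w24.png

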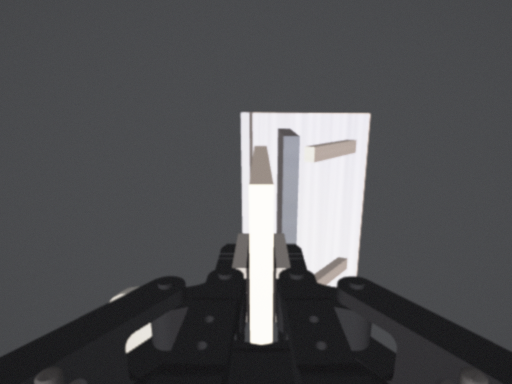

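View pics/side4.png

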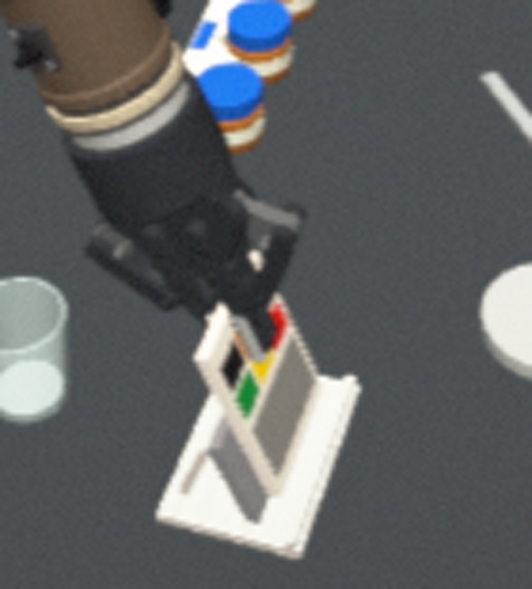

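Call:
drive_tool(commands="0 0 -3 0 0 0;0 0 -3 0 0 0;0 0 -2 0 0 0;0 0 -2 0 0 0;0 0 0 0 0 0")

```text
t: 73.97
tcp_pos: [0.4893, 0.3464, 0.0959]
tool_rot: [0.722, 0.67, -0.12, -0.127]
contact_force: [-0.4, 0.1, -2.0]
gripper_width: 0.087
```

Call:
drive_tool(commands="0 0 -1 0 0 0;0 0 0 0 0 0;0 0 -1 0 0 0;0 0 0 0 0 0;0 0 0 0 0 0")

```text
t: 74.6
tcp_pos: [0.4895, 0.3465, 0.0942]
tool_rot: [0.722, 0.67, -0.119, -0.127]
contact_force: [-0.3, 0.6, -0.4]
gripper_width: 0.088
```

Now push toward the panel in small steps, then down.

Call:
drive_tool(commands="0 0 -1 0 0 0;1 0 0 0 0 0;1 0 0 0 0 0;0 0 0 0 0 0;0 0 0 0 0 0")

```text
t: 75.22
tcp_pos: [0.4911, 0.3466, 0.0934]
tool_rot: [0.721, 0.67, -0.12, -0.127]
contact_force: [-1.4, -0.0, 2.2]
gripper_width: 0.089
```

Call:
drive_tool(commands="1 0 0 0 0 0;0 0 0 0 0 0;1 0 0 0 0 0;0 0 0 0 0 0;0 0 0 0 0 0")

```text
t: 75.85
tcp_pos: [0.4922, 0.3466, 0.0933]
tool_rot: [0.721, 0.67, -0.121, -0.128]
contact_force: [-5.2, -0.4, 4.7]
gripper_width: 0.085
```

Call:
drive_tool(commands="1 0 0 0 0 0;0 0 0 0 0 0;0 0 0 0 0 0;0 0 0 0 0 0;0 0 0 0 0 0")

```text
t: 76.47
tcp_pos: [0.4922, 0.3466, 0.0933]
tool_rot: [0.721, 0.67, -0.121, -0.129]
contact_force: [-7.2, -0.5, 4.9]
gripper_width: 0.085
```

```bash
python3 -c "
from h import *
st(); print(np.round(bot.sense()['ft_torque'],3))
s=shot('side')
cv2.imwrite('pics/side5.png',cv2.resize(s['frame'][230:355,190:300,::-1],None,fx=4.8,fy=4.8,interpolation=cv2.INTER_CUBIC))
"
```

```text
t 76.47 tcp [492.2 346.6  93.3] z [-0.347  0.023 -0.937] y [ 0.935 -0.07  -0.348] F [-7.2 -0.5  4.9] w 0.085 j [0.45 0.61 1.58 0.18 1.27 0.45]
[ 0.134  1.338 -0.058]
```

View pics/side5.png

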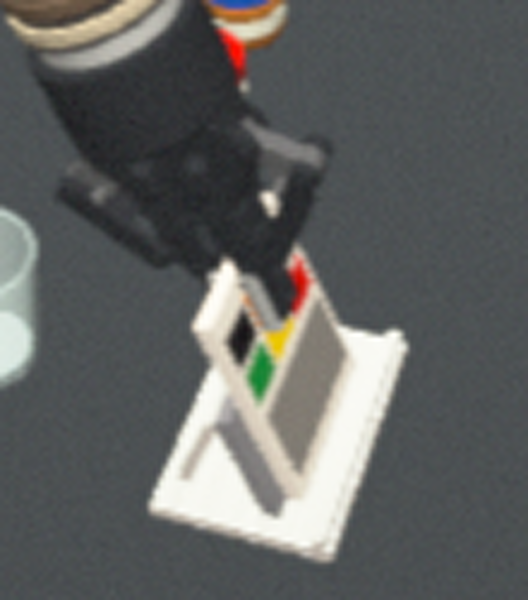

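Call:
drive_tool(commands="-1 0 0 0 0 0;0 0 0 0 0 0;0 0 0 0 0 0;0 0 0 0 0 0;0 0 0 0 0 0")

```text
t: 77.15
tcp_pos: [0.4922, 0.3466, 0.0933]
tool_rot: [0.721, 0.67, -0.121, -0.128]
contact_force: [-5.7, -0.0, 5.0]
gripper_width: 0.086
```

Call:
drive_tool(commands="0 0 0 0 0 0;0 0 0 0 0 0;0 0 0 0 0 0;0 0 0 0 0 0;0 0 0 0 0 0", jaw=0.4)

```text
t: 77.78
tcp_pos: [0.4937, 0.3465, 0.0931]
tool_rot: [0.722, 0.67, -0.119, -0.127]
contact_force: [-0.1, -0.3, -0.3]
gripper_width: 0.297
```

```bash
python3 -c "
from h import *
st(); 
c=shot('wrist','w25')
"
```

```text
t 77.78 tcp [493.7 346.5  93.1] z [-0.342  0.023 -0.939] y [ 0.937 -0.07  -0.343] F [-0.1 -0.3 -0.3] w 0.297 j [0.45 0.61 1.58 0.18 1.26 0.45]
```

View pics/w25.png

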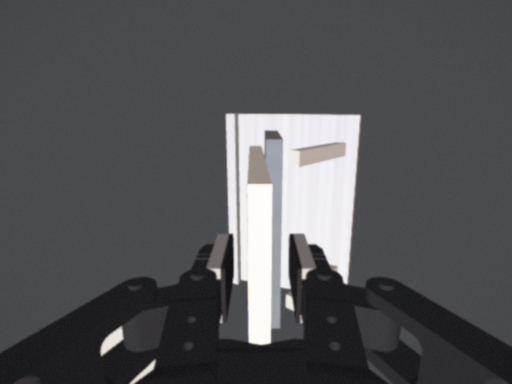

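Call:
drive_tool(commands="7 -0.5 19 0 0 0;14 -1 38 0 0 0;14 -1 38 0 0 0;-20 -10 20 0 0 0;-20 -20 0 0 0 0")

```text
t: 78.45
tcp_pos: [0.4908, 0.315, 0.2124]
tool_rot: [0.722, 0.671, -0.116, -0.126]
contact_force: [-0.2, -1.3, 0.7]
gripper_width: 0.3
```

Call:
drive_tool(commands="-20 -30 5 0 -5 0;-20 -20 5 0 -5 0;0 0 0 0 -5 0;0 0 0 0 -5 0;0 0 0 0 0 0")

```text
t: 79.08
tcp_pos: [0.4481, 0.2642, 0.2199]
tool_rot: [0.731, 0.682, 0.009, -0.008]
contact_force: [-0.4, 0.6, -0.4]
gripper_width: 0.296
```

Call:
drive_tool(commands="0 0 0 0 0 0;0 0 0 0 0 0;0 0 0 0 0 0;0 0 0 0 0 0;0 0 0 0 0 0")

```text
t: 79.7
tcp_pos: [0.4485, 0.264, 0.218]
tool_rot: [0.731, 0.682, 0.008, -0.009]
contact_force: [-0.2, -0.6, -1.1]
gripper_width: 0.298
```

```bash
python3 -c "
from h import *
st(); 
c=shot('wrist','w26')
s=shot('side')
cv2.imwrite('pics/side6.png',cv2.resize(s['frame'][250:355,200:300,::-1],None,fx=5,fy=5,interpolation=cv2.INTER_CUBIC))
"
```

```text
t 79.7 tcp [448.5 264.  218. ] z [-0.001  0.023 -1.   ] y [ 0.998 -0.07  -0.002] F [-0.2 -0.6 -1.1] w 0.298 j [0.44 0.14 1.92 0.02 1.08 0.49]
```

View pics/w26.png

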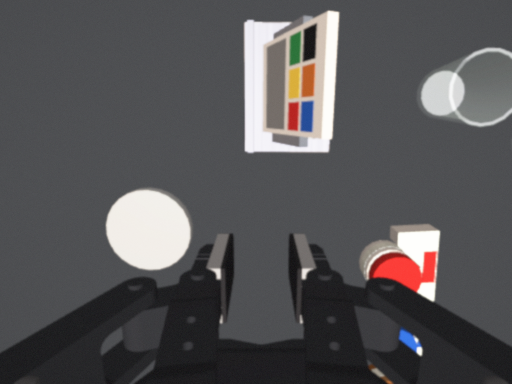

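View pics/side6.png

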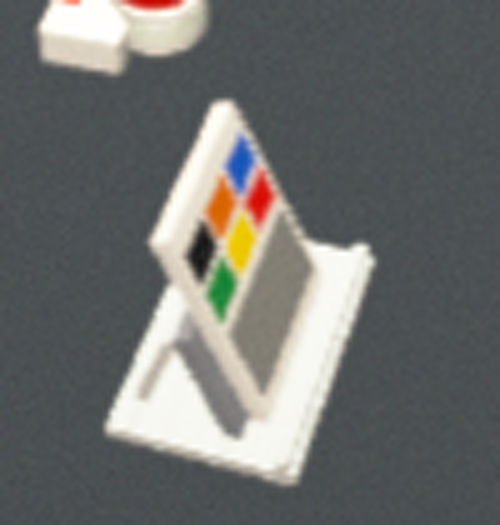

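```bash
python3 -c "
from h import *
c=shot('wrist')
im=c['frame'][:,:,::-1].copy(); S=5
x0,y0,x1,y1=235,5,350,160
z=cv2.resize(im[y0:y1,x0:x1],None,fx=S,fy=S,interpolation=cv2.INTER_CUBIC)
o=np.array([.4676,.3501,0]); a=np.radians(-4.3); xb=np.array([np.cos(a),np.sin(a),0]); yb=np.array([-np.sin(a),np.cos(a),0]); zz=np.array([0,0,1.])
t=np.radians(20); u=np.sin(t)*xb+np.cos(t)*zz; n=-np.cos(t)*xb+np.sin(t)*zz
foot=o+.008*zz
def dr(P,col):
    q=((w2p(c,P)-[x0,y0]+.5)*S).astype(int); cv2.polylines(z,[q.reshape(-1,1,2)],True,col,1)
r=o+.015*xb+.061*zz
dr([r+n*.004+s*.04*yb+v*.055*u for s,v in((1,1),(1,-1),(-1,-1),(-1,1))],(0,0,255))
dr([foot+s*.05*yb+v*u for s,v in((1,.062),(1,0),(-1,0),(-1,.062))],(0,255,0))
cv2.imwrite('pics/ov.png',z)
"
```

```text
(no output)
```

View pics/ov.png

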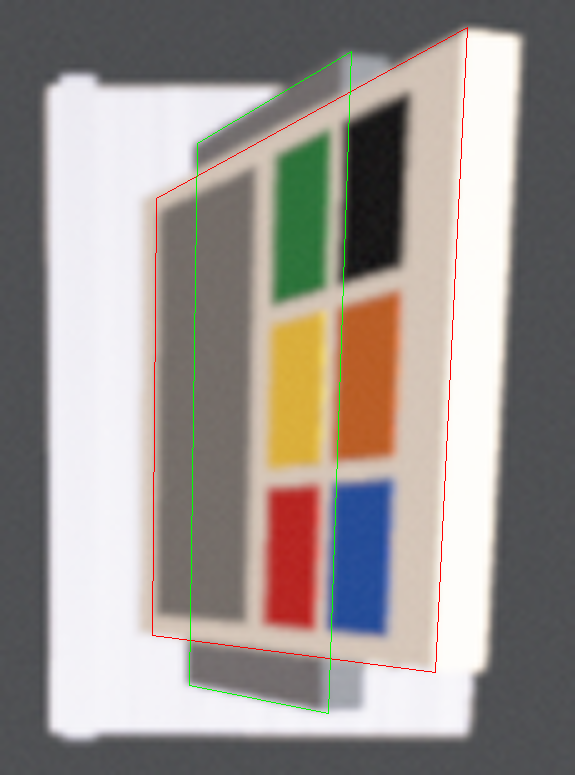

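Call:
drive_tool(commands="-10 20 0 0 0 -10;-10 20 0 0 0 -10;-10 20 0 0 0 -10;0 20 0 0 0 -10;0 6 0 0 0 -10", jaw=1)

```text
t: 80.47
tcp_pos: [0.4183, 0.3512, 0.2183]
tool_rot: [0.952, 0.307, 0.011, -0.005]
contact_force: [-0.4, -0.3, -0.2]
gripper_width: 0.004
```

Call:
drive_tool(commands="0 0 0 0 0 -10;0 0 0 0 0 -10;0 0 0 0 0 -10;0 0 0 0 0 -10;0 0 0 0 -8 0")

```text
t: 81.1
tcp_pos: [0.4207, 0.3504, 0.2187]
tool_rot: [0.996, -0.036, 0.084, -0.004]
contact_force: [0.1, -0.1, -0.4]
gripper_width: -0.002
```

Call:
drive_tool(commands="0 0 -10 0 -7 0;0 0 -40 0 0 0;0 0 -40 0 0 0;0 0 0 0 0 0;0 0 0 0 0 0")

```text
t: 81.72
tcp_pos: [0.4194, 0.3507, 0.1294]
tool_rot: [0.989, -0.035, 0.143, -0.006]
contact_force: [-0.1, 1.3, 0.3]
gripper_width: -0.001
```

```bash
python3 -c "
from h import *
st(); 
c=shot('wrist','w27')
"
```

```text
t 81.72 tcp [419.4 350.7 129.4] z [ 0.283  0.001 -0.959] y [-0.067 -0.998 -0.021] F [-0.1  1.3  0.3] w -0.001 j [ 0.72  0.22  2.05 -0.3   0.67  2.58]
```

View pics/w27.png

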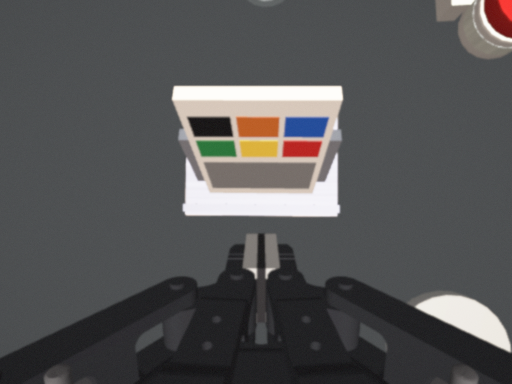

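Call:
drive_tool(commands="0 0 -30 0 0 0;0 0 -30 0 0 0;0 0 -20 0 0 0;0 0 -8 0 0 0;0 0 0 0 0 0")

```text
t: 82.4
tcp_pos: [0.4193, 0.3506, 0.0411]
tool_rot: [0.989, -0.035, 0.143, -0.006]
contact_force: [0.3, -0.4, 0.5]
gripper_width: -0.003
```

Call:
drive_tool(commands="5 0 0 0 0 0;5 0 0 0 0 0;5 0 0 0 0 0;5 0 0 0 0 0;2 0 0 0 0 0")

```text
t: 83.02
tcp_pos: [0.441, 0.35, 0.0402]
tool_rot: [0.989, -0.035, 0.142, -0.005]
contact_force: [-0.4, 1.3, -0.6]
gripper_width: 0.001
```

```bash
python3 -c "
from h import *
st(); 
c=shot('wrist','w28')
s=shot('side')
cv2.imwrite('pics/side7.png',cv2.resize(s['frame'][250:355,200:300,::-1],None,fx=5,fy=5,interpolation=cv2.INTER_CUBIC))
"
```

```text
t 83.03 tcp [441.  350.   40.2] z [ 0.281  0.    -0.96 ] y [-0.067 -0.998 -0.02 ] F [-0.4  1.3 -0.6] w 0.001 j [ 0.69  0.41  2.04 -0.38  0.5   2.65]
```

View pics/w28.png

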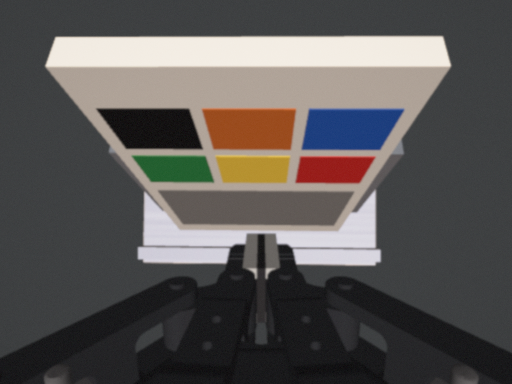

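View pics/side7.png

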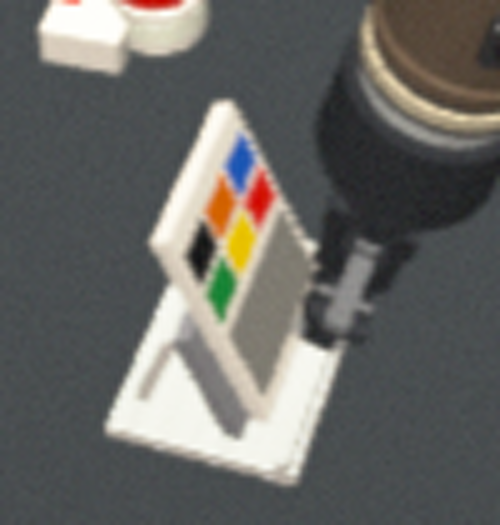

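Tip is near the tile's lower face; push gently.

Call:
drive_tool(commands="2 0 0 0 0 0;2 0 0 0 0 0;1 0 0 0 0 0;0 0 0 0 0 0;0 0 0 0 0 0")

```text
t: 83.75
tcp_pos: [0.4455, 0.35, 0.0401]
tool_rot: [0.989, -0.034, 0.142, -0.005]
contact_force: [0.0, -0.9, 0.4]
gripper_width: -0.002
```

Call:
drive_tool(commands="1 0 0 0 0 0;1 0 0 0 0 0;0 0 0 0 0 0;0 0 0 0 0 0;0 0 0 0 0 0")

```text
t: 84.38
tcp_pos: [0.4474, 0.35, 0.0401]
tool_rot: [0.989, -0.034, 0.142, -0.005]
contact_force: [-0.7, -0.0, 1.1]
gripper_width: -0.001
```

Call:
drive_tool(commands="1 0 0 0 0 0;1 0 0 0 0 0;0 0 0 0 0 0;0 0 0 0 0 0;0 0 0 0 0 0")

```text
t: 85.0
tcp_pos: [0.4489, 0.3498, 0.0399]
tool_rot: [0.989, -0.035, 0.141, -0.005]
contact_force: [-5.5, 0.5, 3.0]
gripper_width: -0.002
```

Call:
drive_tool(commands="1 0 0 0 0 0;1 0 0 0 0 0;0 0 0 0 0 0;0 0 0 0 0 0;0 0 0 0 0 0")

```text
t: 85.62
tcp_pos: [0.4491, 0.3498, 0.0398]
tool_rot: [0.989, -0.035, 0.14, -0.004]
contact_force: [-12.5, 1.1, 8.9]
gripper_width: 0.0
```

Call:
drive_tool(commands="-3 0 0 0 0 0;-6 0 0 0 0 0;-10 0 0 0 0 0;-10 0 20 0 0 0;0 0 30 0 0 0")

```text
t: 86.25
tcp_pos: [0.4205, 0.3488, 0.0891]
tool_rot: [0.989, -0.034, 0.14, -0.004]
contact_force: [-0.4, -0.6, -0.0]
gripper_width: -0.005
```

Call:
drive_tool(commands="0 0 40 0 5 0;0 -20 40 0 5 0;0 -20 30 0 5 0;0 -20 0 0 0 0;0 0 0 0 0 0")

```text
t: 86.88
tcp_pos: [0.4213, 0.2882, 0.1988]
tool_rot: [0.999, -0.036, 0.011, 0.0]
contact_force: [0.5, 0.6, -0.6]
gripper_width: 0.002
```

```bash
python3 -c "
from h import *
st(); 
c=shot('wrist','w29')
s=shot('side')
cv2.imwrite('pics/side8.png',cv2.resize(s['frame'][250:355,200:300,::-1],None,fx=5,fy=5,interpolation=cv2.INTER_CUBIC))
"
```

```text
t 86.88 tcp [421.3 288.2 198.8] z [ 0.022 -0.001 -1.   ] y [-0.072 -0.997 -0.   ] F [ 0.5  0.6 -0.6] w 0.002 j [ 0.52  0.14  1.96 -0.01  1.03  2.17]
```

View pics/w29.png

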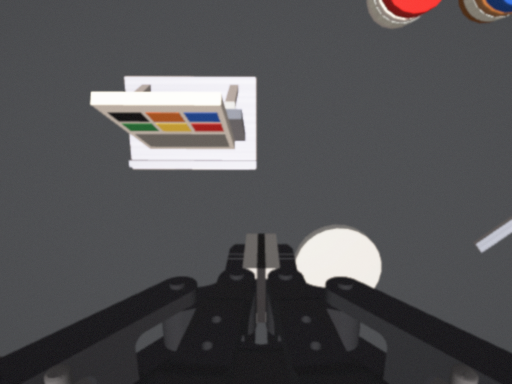

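View pics/side8.png

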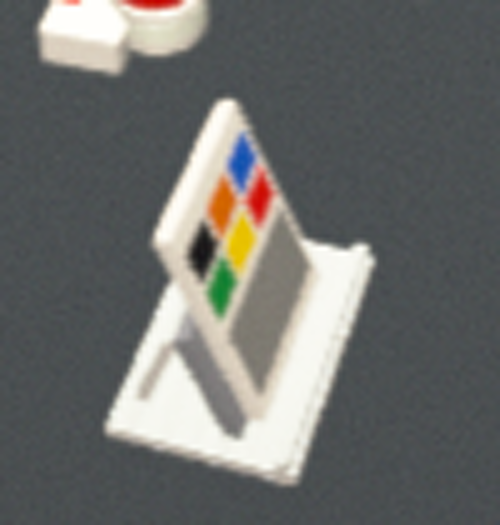

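```bash
cat > ov.py <<'E'
from h import *
import sys
o=np.array([.4676,.3501,0]); a=np.radians(-4.3); xb=np.array([np.cos(a),np.sin(a),0]); yb=np.array([-np.sin(a),np.cos(a),0]); zz=np.array([0,0,1.])
t=np.radians(20); u=np.sin(t)*xb+np.cos(t)*zz; n=-np.cos(t)*xb+np.sin(t)*zz
foot=o+.008*zz; r=o+.015*xb+.061*zz
def go(c,box,S,fn):
    x0,y0,x1,y1=box; z=cv2.resize(c['frame'][y0:y1,x0:x1,::-1],None,fx=S,fy=S,interpolation=cv2.INTER_CUBIC)
    def dr(P,col):
        q=((w2p(c,P)-[x0,y0]+.5)*S).astype(int); cv2.polylines(z,[q.reshape(-1,1,2)],True,col,1)
    dr([r+n*.004+s*.04*yb+v*.055*u for s,v in((1,1),(1,-1),(-1,-1),(-1,1))],(0,0,255))
    dr([foot+s*.05*yb+v*u for s,v in((1,.062),(1,0),(-1,0),(-1,.062))],(0,255,0))
    cv2.imwrite(f'pics/{fn}.png',z)
st()
go(shot('wrist'),[80,60,270,185],4,'ovw2')
E
python3 ov.py
```

```text
t 86.97 tcp [420.9 289.3 198.2] z [ 0.021 -0.001 -1.   ] y [-0.07  -0.998 -0.   ] F [-0.4  0.7  0. ] w -0.001 j [ 0.52  0.14  1.96 -0.01  1.03  2.17]
```

View pics/ovw2.png

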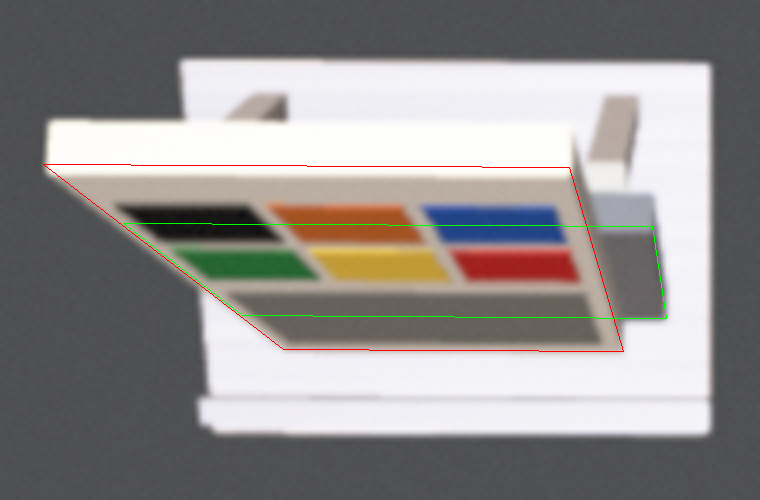

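Call:
drive_tool(commands="20 -58 0 0 0 0.8;20 -58 0 0 0 0.8;20 -58 0 0 0 0.8;20 -58 0 0 0 0.8;20 -58 0 0 0 0.8")

```text
t: 87.65
tcp_pos: [0.5224, -0.0008, 0.199]
tool_rot: [1.0, 0.001, 0.011, -0.001]
contact_force: [0.8, -0.2, -0.0]
gripper_width: 0.001
```

Call:
drive_tool(commands="20 -58 0 0 0 0;20 -58 0 0 0 0;20 -58 0 0 0 0;20 -58 0 0 0 0;20 -50 0 0 0 0")

```text
t: 88.28
tcp_pos: [0.6229, -0.2829, 0.1983]
tool_rot: [1.0, 0.0, 0.011, -0.001]
contact_force: [0.7, 0.4, 0.4]
gripper_width: -0.004
```

Call:
drive_tool(commands="0 0 -20 0 0 0;0 0 -20 0 0 0;0 0 0 0 0 0;0 0 0 0 0 0;0 0 0 0 0 0")

```text
t: 88.9
tcp_pos: [0.6232, -0.2814, 0.1614]
tool_rot: [1.0, 0.001, 0.012, -0.0]
contact_force: [-0.1, -0.7, 1.2]
gripper_width: -0.002
```

```bash
python3 final.py w30
```

```text
t 88.9 tcp [ 623.2 -281.4  161.4] z [ 0.025  0.001 -1.   ] y [ 0.001 -1.    -0.001] F [-0.1 -0.7  1.2] w -0.002 j [-0.49  0.49  1.57  0.01  1.06  1.07]
green [115. 239.] 108 circ [ 580.9 -166.6] r 17.0 z22 [ 584.7 -157.6]
green [103. 277.] 857 circ [ 572.6 -163.3] r 19.0 z22 [ 550.  -143.1]
red [373.  49.] 4379 circ [ 730.5 -333.9] r 42.9 z22 [ 735.5 -365. ]
blue [ 20. 204.] 511 circ [ 622.4 -101.3] r 11.1 z22 [615.9 -81.8]
blue [ 20. 262.] 2397 circ [574.8 -92.2] r 23.1 z22 [564.  -72.8]
```

View pics/w30.png

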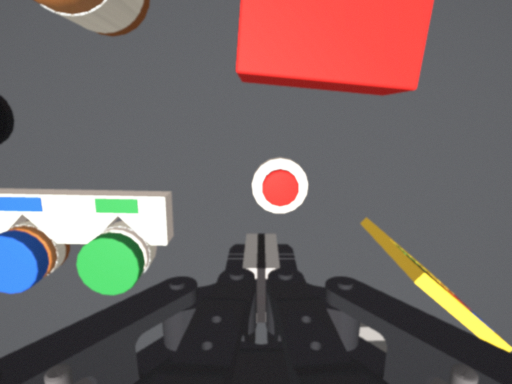

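```bash
python3 -c "
from h import *
c=shot('wrist')
b=[x for x in blobs(c,(0,150,100),(8,255,255),200) if abs(x[0][0]-280)<30]
for ce,s in b:
    print(ce,s)
    for z in (.015,.025,.035): 
        print(z,np.round(p2w(c,ce,z)*1000,1), 'diam',np.round(np.linalg.norm(np.diff(p2w(c,[[s[0],ce[1]],[s[0]+s[2],ce[1]]],z),axis=0))*1000,1))
"
```

```text
[279.6        187.26082474] [263 170  35  36 970]
0.015 [[ 629.  -297.4   15. ]] diam 29.4
0.025 [[ 631.1 -296.8   25. ]] diam 28.4
0.035 [[ 633.3 -296.3   35. ]] diam 27.3
```

Call:
drive_tool(commands="4 -8 -30 0 0 0;3 -8 -30 0 0 0;0 0 -30 0 0 0;0 0 -8 0 0 0;0 0 0 0 0 0")

```text
t: 89.62
tcp_pos: [0.6295, -0.2979, 0.0623]
tool_rot: [1.0, 0.0, 0.011, -0.001]
contact_force: [-0.3, 0.3, -0.1]
gripper_width: -0.002
```

```bash
python3 loc.py w31
```

```text
t 89.62 tcp [ 629.5 -297.9   62.3] z [ 0.023  0.002 -1.   ] y [ 0.    -1.    -0.002] F [-0.3  0.3 -0.1] w -0.002 j [-0.51  0.64  1.57  0.02  0.92  1.05]
red [322.1  76.2] [173  54 316  41] [ 708.8 -322.3   48. ] [ 711.6 -326.8   22. ]
red [261.4 214.7] [237 209  50  22] [ 651.3 -298.2   48. ] [ 643.3 -298.2   22. ]
```

View pics/w31.png

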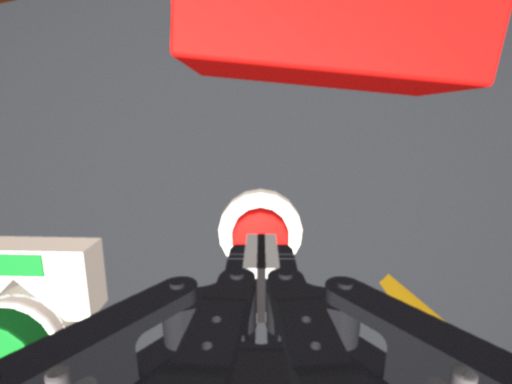

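Call:
drive_tool(commands="0 0 -6 0 0 0;0 0 -6 0 0 0;0 0 -3 0 0 0;0 0 0 0 0 0;0 0 0 0 0 0")

```text
t: 90.3
tcp_pos: [0.6296, -0.298, 0.0472]
tool_rot: [1.0, 0.0, 0.012, -0.001]
contact_force: [-0.2, 0.4, -0.1]
gripper_width: 0.004
```

```bash
python3 -c "
from h import *
c=shot('top','top3')
cv2.imwrite('pics/top3z.png',cv2.resize(c['frame'][120:260,60:400,::-1],None,fx=2.3,fy=2.3,interpolation=cv2.INTER_CUBIC))
for k,(lo,hi) in COL.items():
    for ce,s in blobs(c,lo,hi,100): print(k,np.round(ce,1),s[4],np.round(p2w(c,ce,.048)[0]*1000,1))
"
```

```text
blue [131.2  73.3] 3787 [845.1 292.2  48. ]
blue [216.2 180.3] 265 [571.7  79.2  48. ]
blue [248.  180.6] 260 [ 5.702e+02 -1.000e-01  4.800e+01]
blue [280.1 180.7] 260 [569.3 -80.8  48. ]
green [311.7 180.9] 250 [ 568.  -160.5   48. ]
red [370.2 109.1] 1408 [ 750.6 -314.2   48. ]
red [184.2 179.9] 254 [573.4 158.9  48. ]
```

View pics/top3z.png

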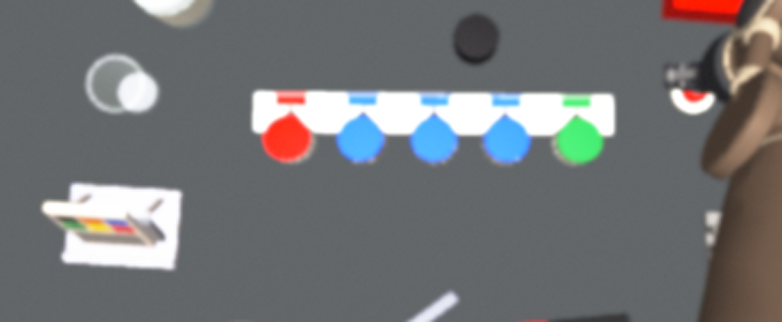

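Call:
drive_tool(commands="0 0 -2 0 0 0;0 0 -2 0 0 0;0 0 -2 0 0 0;0 0 0 0 0 0;0 0 0 0 0 0")

```text
t: 90.98
tcp_pos: [0.6295, -0.298, 0.0413]
tool_rot: [1.0, 0.0, 0.012, -0.001]
contact_force: [-0.5, 0.7, 1.4]
gripper_width: -0.001
```

Call:
drive_tool(commands="0 0 -2 0 0 0;0 0 -1 0 0 0;0 0 -1 0 0 0;0 0 0 0 0 0;0 0 0 0 0 0")

```text
t: 91.6
tcp_pos: [0.6296, -0.298, 0.0374]
tool_rot: [1.0, 0.0, 0.012, -0.001]
contact_force: [-0.7, 1.1, 3.6]
gripper_width: -0.002
```

Call:
drive_tool(commands="0 0 -1 0 0 0;0 0 -1 0 0 0;0 0 -1 0 0 0;0 0 0 0 0 0;0 0 0 0 0 0")

```text
t: 92.22
tcp_pos: [0.6296, -0.298, 0.0351]
tool_rot: [1.0, 0.0, 0.012, -0.001]
contact_force: [-2.5, 1.3, 7.8]
gripper_width: -0.002
```

Call:
drive_tool(commands="0 0 -1 0 0 0;0 0 0 0 0 0;0 0 0 0 0 0;0 0 0 0 0 0;0 0 0 0 0 0")

```text
t: 92.85
tcp_pos: [0.6296, -0.2981, 0.035]
tool_rot: [1.0, 0.0, 0.011, -0.001]
contact_force: [-3.1, 2.7, 11.9]
gripper_width: -0.001
```

Call:
drive_tool(commands="0 0 5 0 0 0;0 0 10 0 0 0;0 0 20 0 0 0;0 0 40 0 0 0;0 0 50 0 0 0")

```text
t: 93.48
tcp_pos: [0.6286, -0.2975, 0.1585]
tool_rot: [1.0, 0.0, 0.011, -0.002]
contact_force: [0.1, -0.9, -0.4]
gripper_width: 0.002
```

Call:
drive_tool(commands="-40 0 30 0 0 0;-40 20 20 0 0 0;-40 50 0 0 0 0;-20 55 0 0 0 0;-10 55 0 0 0 0")

```text
t: 94.1
tcp_pos: [0.4793, -0.118, 0.2091]
tool_rot: [1.0, -0.001, 0.012, -0.001]
contact_force: [0.8, 0.9, 0.4]
gripper_width: 0.001
```

Call:
drive_tool(commands="0 60 0 0 0 0;0 40 0 0 0 0;0 20 0 0 0 0;0 0 0 0 0 0;0 0 0 0 0 0")

```text
t: 94.72
tcp_pos: [0.4807, 0.0003, 0.2086]
tool_rot: [1.0, 0.0, 0.012, -0.001]
contact_force: [-0.4, -0.3, 0.6]
gripper_width: 0.001
```

```bash
python3 final.py w32; python3 -c "
from h import *
shot('side','side9'); shot('top','top9')"
```

```text
t 94.72 tcp [4.807e+02 3.000e-01 2.086e+02] z [ 0.024  0.001 -1.   ] y [ 0.    -1.    -0.001] F [-0.4 -0.3  0.6] w 0.001 j [-0.09  0.06  2.02  0.    1.04  1.48]
green [447.  33.] 490 circ [ 608.8 -147.4] r 11.1 z22 [ 614.6 -160.7]
green [454.  83.] 2870 circ [ 570.8 -157.7] r 23.9 z22 [ 573.7 -172.2]
red [78. 26.] 546 circ [613.5 145.7] r 11.5 z22 [620.1 159. ]
red [68. 75.] 2907 circ [576.2 158.3] r 23.9 z22 [579.6 172.7]
blue [170.  28.] 557 circ [612.2  72.4] r 11.5 z22 [618.7  78.9]
blue [263.  29.] 541 circ [611.2  -0.9] r 11.4 z22 [617.3  -1.1]
blue [355.  31.] 554 circ [610. -74.] r 11.5 z22 [615.9 -80.7]
blue [165.  77.] 2916 circ [574.8  78.9] r 24.0 z22 [578.  86.]
blue [262.  79.] 2845 circ [ 5.735e+02 -1.000e-01] r 23.7 z22 [ 5.767e+02 -2.000e-01]
blue [358.  81.] 2910 circ [572.1 -79.1] r 24.0 z22 [575.1 -86.3]
```

View pics/w32.png

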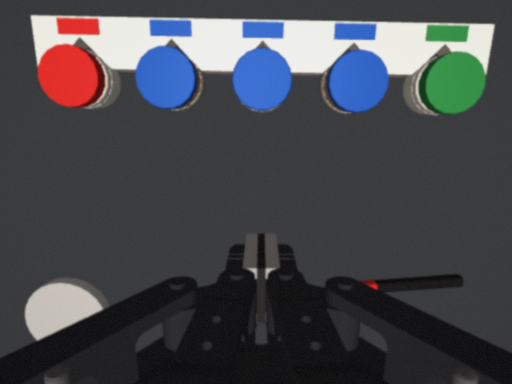

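View pics/side9.png

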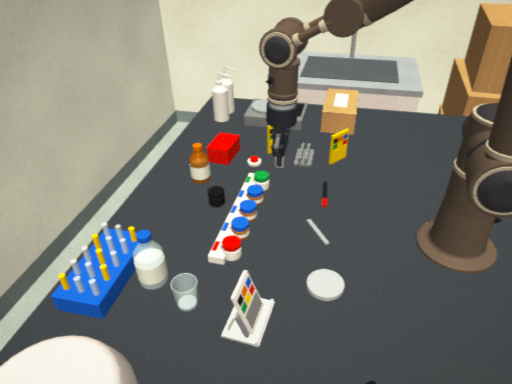

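View pics/top9.png

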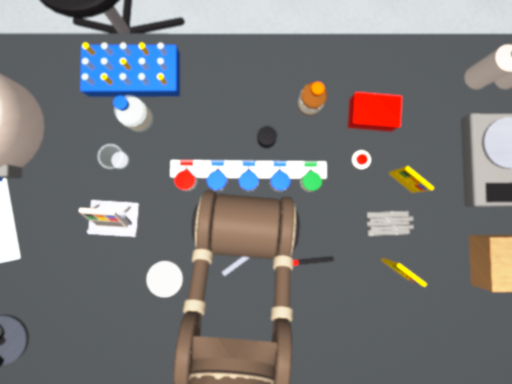

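```bash
python3 -c "
from plant import bot
print(bot.finish_job())"
```

```text
the job is handed in; nothing more can be done
None
```

The job is handed in at about 95 s of the 208 s allowed. The standards are swapped, all three blue-lidded jars are in their own blue notches, the tile is on the backstop, and the shutter was pressed last and let go.

- **Jars:** I pushed each jar home with the closed fingers at 4–9 N. The contact points rose by an even 1.4 mm per notch, which matches the rack's angle. The last wrist view still shows all five lids in line and upright. One blue jar had been knocked about 2 cm aside partway through, so I measured it again before picking it up.
- **Tile:** It first came to rest with its lower edge about 2 mm out from the panel foot, so I pushed the foot back until it stopped at about 12 N. In the last overlay the lower edge matched the expected place to under 1 mm. The top edge read about 2 mm off. I put that down to calibration error and did not check it further. Side to side it was centred within about 1 mm.
- **Shutter:** I pressed until it stopped moving, at 12 N against the 5 N needed. I have no direct reading of how far it went down.
- **Bystanders:** The last top view matches the first by eye for the bystanders and the look-alikes; the arm hides part of the spatula and marker.
- **Rough contact:** Setting the green standard down at its temporary spot gave a brief 63 N reading at the wrist, below the 120 N limit. I lowered the jars more slowly after that.

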